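# Slacken a valve's packing nut with an adjustable wrench

### The job

Set the open adjustable wrench over the brass packing nut of the valve in the vise, roll its worm until the jaw closes snugly on the nut, and only then swing the handle to slacken the nut (anticlockwise from above) by at least an eighth of a turn. Keep the gripper's fingers off the valve and nut, and leave the hammer, handwheel, pipe nipple, spray can and jar where they are. At the end leave the wrench lying snug on the nut.

Things in the scene. Friction and masses are not known exactly. Their poses are not given: they have to be found in the camera images.
- vise: Grey cast-iron bench vise, fixed, 330 mm long. Origin: on the bench below the valve; +x runs along the vise to its spindle and cross bar. Its jaw tops are flat and level, 160 mm above the bench, 124 mm wide (y -62 to 62): the rear jaw's top spans x -78 to -17 mm, the moving jaw's 17 to 66, the valve stands in the 34 mm gap. The anvil behind (x -150 to -78, y -32 to 32) is 128 mm high.
- valve: Brass heating valve clamped upright in the vise, fixed, its handwheel taken off. Origin: on its vertical axis at the level of the jaw tops. Above the nut only its spindle stands up: radius 9.5 mm up to 21 mm above the jaw tops, then 5.5 mm up to 49 mm above them.
- nut_axis (a point): Centre of the underside of the brass hexagonal packing nut, 1.5 mm above the jaw tops. The nut is 30 mm across flats (34.6 mm across corners) and 15 mm high. The point's axes turn with the nut: flats face its +y and -y, corners point along its +x and -x; the shape repeats every 60 degrees.
- nut (a joint): Angle of the nut in rad, 0 at the start (tight), growing anticlockwise seen from above, range 0 to 2.2. It turns stiffly, against about 0.3 N m (about 3 N at the wrench's handle), and stays where it is left.
- wrench: Plain steel adjustable wrench, 200 mm long, 0.47 kg, lying flat. Origin: underside of the 15 mm thick head, in the mouth, where the nut's axis lies when snug; +x out of the mouth, z up. Fixed jaw's face at y = +15 mm; moving jaw on the -y side, its face at y = 15 mm minus the opening. Jaws reach x = 15, throat at x = -19, head ends at x = -70 mm, 55 mm wide. Centre of mass about 60 mm behind the origin.
- handle_grip (a point): On the middle of the wrench's handle, near the head, at (-92.8, -12.8, 7.5) mm in the wrench's frame, axes as the wrench's. Good for lifting. The handle starts at (-60, -4) mm and runs 127 mm along (-0.966, -0.259), 15 degrees off -x towards the moving jaw's side. It is 24 mm wide with flat parallel sides, z 2 to 13 mm; its round end is 28 mm wide, z 0 to 15 mm.
- handle_end (a point): On the middle of the wrench's handle near its end, at (-156.6, -29.9, 7.5) mm in the wrench's frame; its axes are the wrench's.
- worm_top (a point): Top of the wrench's knurled worm, at (-42.5, -6, 18) mm in the wrench's frame, axes as the wrench's: a roller of 8.5 mm radius, 17 mm long, its axis along the wrench's y, in a window of the head, 3 mm proud of it. Press on it from above with about 8 N and drag along the wrench's x (it takes about 3 N): rolling its top towards the mouth (+x) closes the jaw, the other way opens it; it holds where it is left.
- worm (a joint): Angle of the worm in rad, 0 at the start, growing as its top rolls towards the mouth; one turn (6.28 rad) closes the jaw by 5 mm.
- hammer: Bystander: hammer lying on the bench.
- handwheel: Bystander: the valve's grey handwheel, 76 mm across, lying on the bench.
- nipple: Bystander: steel pipe nipple, 75 mm long, lying on the bench.
- spray_can: Bystander: bare metal spray can with a black cap, 190 mm tall, standing on the bench.
- paste_jar: Bystander: jar, 60 mm tall, standing on the bench.
- jaw_face (a point): Middle of the moving jaw's face, at (0, 15 mm minus the opening, 7.5 mm) in the wrench's frame, axes as the wrench's. The opening is 34.5 to 36.5 mm at the start and can be 0 to 38 mm; it is 30 mm when snug on the nut (this point then at y = -15 mm). The jaw is moved only by the worm.

How it is judged (in metres and radians):
On the way, in this order (a step that is already met when the one before it is completed fails the run):
1. the open wrench lies over the nut, jaw not yet closed (horizontal distance between wrench and nut_axis below 0.014 m and z of nut_axis in the frame of wrench between -0.006 and 0.008 m and y of jaw_face in the frame of wrench below -0.0185 m), for 0.2 s.
2. the jaw is rolled snug on the nut before the nut has turned (horizontal distance between wrench and nut_axis below 0.014 m and z of nut_axis in the frame of wrench between -0.006 and 0.008 m and y of jaw_face in the frame of wrench between -0.0162 and -0.0125 m and value of joint nut below 0.15 rad), for 0.2 s.
3. the nut is slackened by an eighth of a turn with the snug wrench (value of joint nut above 0.75 rad and y of jaw_face in the frame of wrench above -0.017 m and horizontal distance between wrench and nut_axis below 0.014 m), for 0.1 s.
At the end, for the whole second after the job is handed in: The nut stands at least an eighth of a turn (rule: 0.75 rad, 43 degrees) anticlockwise of its start, the wrench is still on it (origin within 14 mm of the nut's axis, level within 7 degrees, at the nut's height) with its jaw snug (opening under 32 mm), released and at rest (all of step 3 and y of jaw_face in the frame of wrench below -0.0125 m and z of nut_axis in the frame of wrench between -0.006 and 0.008 m and angle between wrench's own z axis and vertical below 0.12 rad and linear speed of wrench below 0.02 m/s); the robot touches nothing.
It fails at once if the nut is turned (over 0.2 rad) while the jaw is not snug (opening over 32 mm) (value of joint nut above 0.2 rad and y of jaw_face in the frame of wrench below -0.017 m).
It fails at once if the gripper's fingers push on the valve or its nut (over 3 N) (contact force between the fingers and valve above 3 N).
It fails at once if a bystander is pushed more than 30 mm (distance of any of hammer, handwheel, nipple, spray_can, paste_jar from where it was at the start of the episode above 0.03 m).
It also fails if it takes over 72 s, if anything falls off the work surface, if the arm or the gripper's body presses on something with over 40 N, if the wrist force passes 120 N, or if a joint passes its speed limit or range.

### The arm

A 7-joint arm with a two-finger parallel gripper is mounted at the origin on the work surface. World frame = base frame: x ahead of the robot, y to its left, z up, the work surface at z = 0. Lengths are in mm, angles in rad, forces in N, time in s.
With the tool pointing down it reaches from about 350 to 775 mm from the base axis. Payload 3.1 kg.
Tool frame: the origin (TCP) lies at the very end of the fingers, on their centre line; the grasp point (between the pads) lies 19 mm behind it; y points along the fingers, z is the direction in which the jaws open and shut, and the axes are right-handed (so a half turn about y gives the same grasp; the last joint's range is limited). The gripper opens to 85 mm and grips with 20 to 120 N. Pads are 22 mm wide; open, the fingers measure 114 mm over their backs; the gripper's body (76 mm by 85 mm) begins 54 mm behind the grasp point. The pads swing forward as they close: fully open they stand 13 mm farther back than shut.
Start: joints at [-1.313, 0.311, 0.014, 1.512, -0.004, 1.319, -0.027], TCP at [162.404, 525.493, 231.304] pointing down, gripper open.
Joint ranges: [-2.7, 2.7], [-0.3, 1.91], [-1.27, 1.3], [0.12, 2.57], [-1.44, 4.58], [0.2, 2.03], [-3.05, 3.05]. Speed limits (rad/s): [2.79, 2.79, 3.14, 3.14, 3.14, 3.14, 3.14].

### API

Orientations are given as a rotation vector (axis times angle).
In Python, from plant import readout, eyes, job gives the robot as it stands.
- The arm moves only by the tool apply_moves, never from a script. Its argument "targets" is a list of rows, each a list of 3 entries, a list of its own where there are three numbers: the shift along the tool's x, y, z each as a share of 0.03 m, from -1 to 1, then the turn, a rotation vector about the tool's x, y, z each as a share of 6 degrees, from -1 to 1, then the opening, from -1 (shut) to 1 (fully open), so that 0 is half open. A call has 1 to 8 rows; each row shifts and turns the commanded pose from where the row before left it, along the tool's axes as they then stand; what a row does not reach is not made up. A row lasts 1/12 s, in which the tool goes at most 41.7 mm and 7.16 degrees, less where a joint would pass 70% of its speed; a pose out of reach is approached as far as the arm can. A call with a number of a shift or a turn outside -1 to 1 is refused whole. A call with a gripper value outside its range is refused whole. The fingers move at their own pace and stop on an object; "grip_force" is the grip in N (left out, the last holds). Time passes only in rows, so rows that do not move let the fingers close. It gives the time, the measured TCP pose, the force and the opening at its end, in the units of the state.
- readout.sense(): the state, without advancing time (a new reading comes with each control period).
- eyes.grab_frame(name): name is "scene" or "top" or "wrist"; returns (picture, depth): 400x640x3 uint8, red, green, blue; 400x640 float32, mm along the optical axis (not along the pixel's ray), 0 where there is no reading.
- eyes.camera_model(name): a dict with "fx", "fy", "cx", "cy" (pixels), "k1" (the pictures are not rectified: a ray, as slopes to the right and down, at radius r is drawn at 1 + k1 r^2 times it, then the intrinsics apply), "R" (3x3) and "t" (3): a world point X has camera coordinates R X + t; the wrist camera has in their place "tool_from_camera" (4x4, takes a point from camera to tool coordinates, whose origin is the TCP and whose axes are the tool frame's). Camera axes: x right, y down, z forward; pixel columns grow to the right and rows downward; lengths in mm; the calibration is good to about 2 mm. A picture is of the moment at which its call begins: read the wrist's pose just before it. camera_model takes no time and is no camera call.
- job.finish_job(): hands the job in, once; it reports no verdict.
The state is a dict: "time_s": time; "joint_pos": joint angles; "qvel": joint speeds; "effort": joint torques, N m; "position": TCP position; "eef_rot": TCP orientation; "contact_force": force on the tool from outside, world axes, zero at the start; "moment": the same for the moment, N m; "finger_gap": finger opening in mm.
Only numpy, scipy, OpenCV 4.12 (cv2) and the standard library are available. Lean on these libraries where they do the work, as an engineer would, in place of code of your own. Each camera call takes 0.05 s, during which the arm holds its last target.

## Working session

There is one attempt and no reset: what is moved stays moved. The work goes in short steps, Python scripts to look and compute and a tool call to move; the robot and the scene stay as the last step left them, time stands still between calls to the robot, and variables do not carry over. Pictures are saved under pics/ and viewed, and the job is handed in when it is done.

Besides the shell and the picture viewer there is one more tool, called after ">>>" in YAML: its name, and indented under it one key for each argument. apply_moves: Moves the arm, as the interface text tells. Shift numbers are shares of 0.03 m and turn numbers shares of 6 degrees, none past 1 either way. Its arguments: {"type":"object","properties":{"targets":{"type":"array","items":{"type":"array"}},"grip_force":{"type":"number"}},"required":["targets"]}

```bash
ls; mkdir -p pics
cat > h.py <<'E'
import numpy as np, cv2
from plant import readout, eyes, job
from scipy.spatial.transform import Rotation as Ro
E
python3 - <<'E'
from h import *
s=readout.sense(); print(s)
for n in ("scene","top","wrist"):
    p,d=eyes.grab_frame(n); cv2.imwrite(f"pics/{n}0.png",p[:,:,::-1]); np.save(f"pics/{n}0d.npy",d); np.save(f"pics/{n}0.npy",p)
    print(n,eyes.camera_model(n))
print(Ro.from_rotvec(s['eef_rot']).as_matrix())
E
```

```text
pics
{'time_s': 0.0, 'joint_pos': array([-1.31270932,  0.31174207,  0.01399673,  1.5130466 , -0.00439453,
        1.31919696, -0.02719841]), 'qvel': array([-0.0005076 , -0.00039486, -0.00066466,  0.0017434 ,  0.00157367,
        0.00033419, -0.00010165]), 'effort': array([-2.65915687e-04, -3.79909587e+01,  1.45922243e-01, -2.30592531e+01,
        1.21436157e-02,  1.34684594e-02,  7.12743358e-06]), 'position': array([162.20314388, 524.7799032 , 230.21630899]), 'eef_rot': array([-1.56031858,  0.23550653, -0.23511258]), 'contact_force': array([ 0.45215095, -0.17262123,  0.0344505 ]), 'moment': array([ 0.01356673, -0.00328633, -0.05732843]), 'finger_gap': 85.60834146330623}
scene {'fx': 423.66737099986915, 'fy': 423.66737099986915, 'cx': 318.84533261758725, 'cy': 197.74401608809717, 'k1': -0.08639906608406998, 'R': array([[-0.64538135,  0.76374577,  0.01324099],
       [ 0.56624314,  0.48997816, -0.66278964],
       [-0.51269058, -0.42025445, -0.74868856]]), 't': array([ 338.66574399, -213.65572045, 1680.45493793])}
top {'fx': 427.8896718854191, 'fy': 427.8896718854191, 'cx': 320.6211020
[... 228 characters left out ...]
-2.91334599,  518.03486006, 1264.6427682 ])}
wrist {'fx': 321.52167387196175, 'fy': 321.52167387196175, 'cx': 319.37605781671516, 'cy': 198.6203698797009, 'k1': -0.0017234456472452915, 'tool_from_camera': array([[-2.03030270e-04,  9.66258385e-01,  2.57574634e-01,
        -6.45721337e+01],
       [-4.20295018e-04, -2.57574699e-01,  9.66258298e-01,
        -1.42700998e+02],
       [ 9.99999891e-01,  8.79223471e-05,  4.58409046e-04,
         4.62943764e-01],
       [ 0.00000000e+00,  0.00000000e+00,  0.00000000e+00,
         1.00000000e+00]])}
[[ 9.55421667e-01 -5.97849233e-04  2.95244103e-01]
 [-2.95244690e-01 -2.28541331e-03  9.55418940e-01]
 [ 1.03558323e-04 -9.99997210e-01 -2.36004521e-03]]
```

View pics/scene0.png

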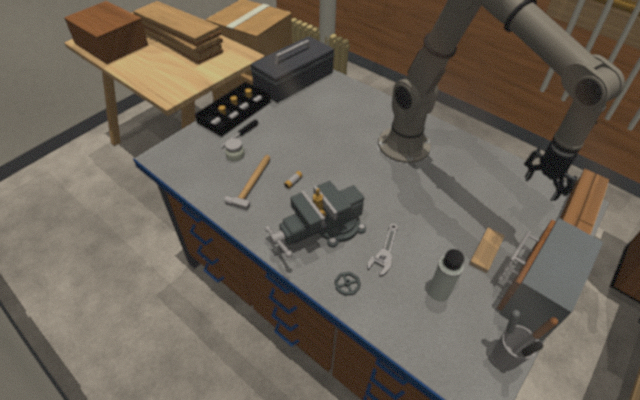

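View pics/top0.png

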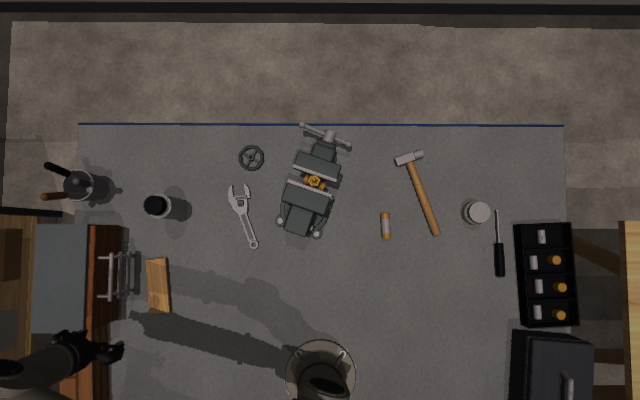

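View pics/wrist0.png

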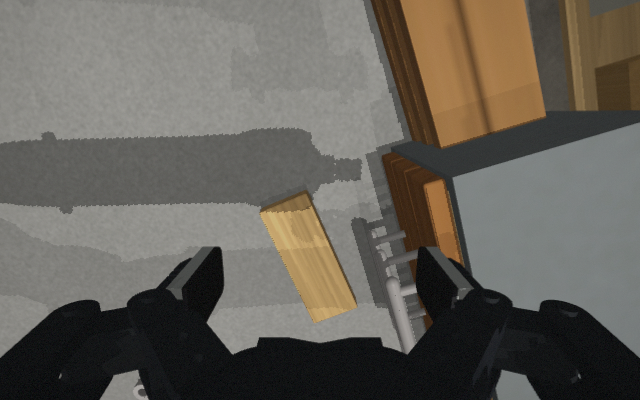

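```bash
cat >> h.py <<'E'
def und(m,u,v):
    x=(u-m['cx'])/m['fx'];y=(v-m['cy'])/m['fy']
    K=np.array([[m['fx'],0,m['cx']],[0,m['fy'],m['cy']],[0,0,1.]])
    return cv2.undistortPoints(np.array([[[u,v]]],float),K,np.array([m['k1'],0,0,0.]))[0,0]
def cast(m,u,v,z,T=None):
    a=und(m,u,v); r=np.array([a[0],a[1],1.])
    if 'R' in m:
        o=-m['R'].T@m['t']; d=m['R'].T@r
    else:
        o=T[:3,3]; d=T[:3,:3]@r
    return o+d*(z-o[2])/d[2]
def wristT(s):
    T=np.eye(4);T[:3,:3]=Ro.from_rotvec(s['eef_rot']).as_matrix();T[:3,3]=s['position']
    return T@eyes.camera_model('wrist')['tool_from_camera']
E
python3 - <<'E'
from h import *
p=np.load('pics/top0.npy')
c=p[110:260,210:370]
cv2.imwrite('pics/top0z.png',cv2.resize(c[:,:,::-1],None,fx=5,fy=4*1.25/1.25,interpolation=cv2.INTER_CUBIC) if 0 else cv2.resize(c[:,:,::-1],None,fx=4,fy=4,interpolation=cv2.INTER_CUBIC))
E
```

```text
(no output)
```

View pics/top0z.png

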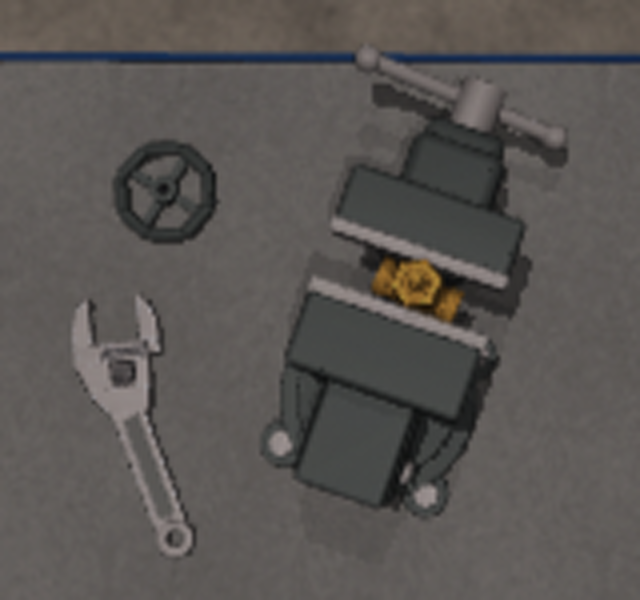

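Run:
```python
from h import *
m=eyes.camera_model('top')
f=lambda x,y,z:cast(m,210+x/4-.375,110+y/4-.375,z)
w=f(123,372,15);hh=f(175,538,15);print('worm',w,'hole',hh)
print('jaw tips', f(84,300,15),f(142,297,15))
print('nut',f(417,284,176))
a=f(310,282,160);b=f(492,346,160);print('rear jaw edge',a,b,np.degrees(np.arctan2(*(a-b)[1::-1])))
a=f(333,224,160);b=f(504,284,160);print('front',a,b)
print('wheel',f(165,190,15))
e=hh-w;ang=np.arctan2(e[1],e[0]);l=np.array([-182.7+42.5,-36.9+6]);
print(np.degrees(ang-np.arctan2(l[1],l[0])),np.linalg.norm(e[:2]),np.linalg.norm(l))
```

```text
worm [510.24935874 240.3252073   15.        ] hole [386.29048195 199.38293337  15.        ]
jaw tips [564.49476183 270.65778748  15.        ] [566.95374945 226.99893565  15.        ]
nut [558.6805312   17.66542297 176.        ]
rear jaw edge [561.60609323  89.47010021 160.        ] [519.16407675 -32.39191528 160.        ] 70.79783097162738
front [600.80805484  74.42466592 160.        ] [560.82572216 -40.3404771  160.        ]
wheel [648.46991724 210.95592396  15.        ]
5.848583753090936 130.54529071808483 143.56479373439714
```

>>> apply_moves:
  targets:
    - [[0.96, 0, -0.6], [0, 0, 0], 1]
    - [[0.96, 0, -0.6], [0, 0, 0], 1]
    - [[0.96, 0, -0.6], [0, 0, 0], 1]
    - [[0.96, 0, -0.6], [0, 0, 0], 1]
    - [[0.96, 0, -0.6], [0, 0, 0], 1]
    - [[0.96, 0, -0.6], [0, 0, 0], 1]
    - [[0.96, 0, -0.6], [0, 0, 0], 1]
    - [[0.96, 0, -0.6], [0, 0, 0], 1]

```text
time_s: 0.82
position: [340.7, 318.3, 231.1]
eef_rot: [-1.558, 0.235, -0.235]
contact_force: [0.6, 0.4, 0.6]
finger_gap: 85.4
```

>>> apply_moves:
  targets:
    - [[0.96, 0, -0.6], [0, 0, 0], 1]
    - [[0.96, 0, -0.6], [0, 0, 0], 1]
    - [[0.96, 0, -0.6], [0, 0, 0], 1]
    - [[0.96, 0, -0.6], [0, 0, 0], 1]
    - [[0, 0, 0], [0, -1, 0], 1]
    - [[0, 0, 0], [0, -1, 0], 1]
    - [[0, 0, 0], [0, -1, 0], 1]
    - [[0, 0, 0], [0, -1, 0], 1]

```text
time_s: 1.48
position: [428.7, 216.7, 230.9]
eef_rot: [-1.569, -0.096, 0.098]
contact_force: [-0.1, 0.5, -0.8]
finger_gap: 85.6
```

>>> apply_moves:
  targets:
    - [[0, 0, 0], [0, -1, 0], 1]
    - [[0, 0, 0], [0, -1, 0], 1]
    - [[0, 0, 0], [0, -0.3, 0], 1]
    - [[0, 0, 0], [0, 0, 0], 1]
    - [[0, 0, 0], [0, 0, 0], 1]

```text
time_s: 1.9
position: [428.6, 216.9, 231.0]
eef_rot: [-1.553, -0.281, 0.282]
contact_force: [-0.1, -0.2, 0.1]
finger_gap: 85.2
```

```bash
cat > look.py <<'E'
from h import *
import sys
def look(tag,names=("wrist",)):
    s=readout.sense(); np.save(f'pics/{tag}_T.npy',wristT(s))
    print(s['time_s'],s['position'].round(1),Ro.from_rotvec(s['eef_rot']).as_matrix().round(4).tolist(),s['contact_force'].round(1),s['moment'].round(2),round(s['finger_gap'],1))
    for n in names:
        p,d=eyes.grab_frame(n); cv2.imwrite(f'pics/{tag}_{n}.png',p[:,:,::-1]); np.save(f'pics/{tag}_{n}d.npy',d); np.save(f'pics/{tag}_{n}.npy',p)
if __name__=='__main__': look(sys.argv[1],sys.argv[2:] or ("wrist",))
E
python3 look.py a
```

```text
1.9 [428.6 216.9 231. ] [[0.9363, -0.0006, -0.3512], [0.3512, -0.0003, 0.9363], [-0.0006, -1.0, -0.0001]] [-0.1 -0.2  0.1] [-0.    0.04  0.01] 85.2
```

View pics/a_wrist.png

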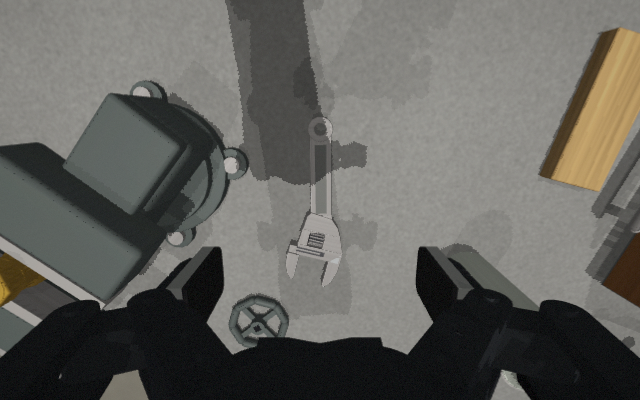

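Run:
```python
from h import *
p=np.load('pics/a_wrist.npy')
cv2.imwrite('pics/a_z.png',cv2.resize(p[100:300,270:370,::-1],None,fx=3,fy=3,interpolation=cv2.INTER_CUBIC))
```

```text
(no output)
```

View pics/a_z.png

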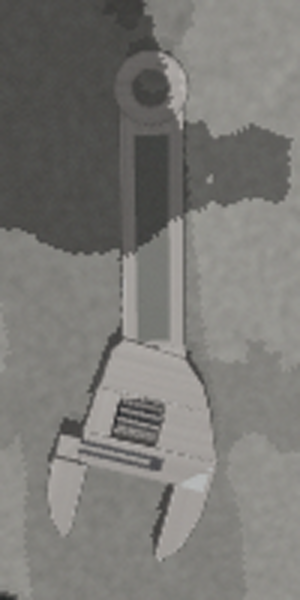

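Run:
```python
from h import *
m=eyes.camera_model('wrist');T=np.load('pics/a_T.npy')
f=lambda x,y,z:cast(m,270+x/3-.33,100+y/3-.33,z,T)
hole=f(150,88,15);h1=f(153,126,13);h2=f(152.5,340,13);worm=f(139,420,17)
print('hole',hole,'h1',h1,'h2',h2,'worm',worm)
d=h1-h2;a=np.degrees(np.arctan2(d[1],d[0]));print('handle dir',a,'yaw',a-195)
fx=[f(185,487,15),f(157,557,15)];mv=[f(85,465,15),f(70,533,15)]
print(fx,mv)
for a,b in(fx,mv): e=b-a;print(np.degrees(np.arctan2(e[1],e[0])))
yaw=np.radians(5.5)
for yd in (a*0,) if 0 else (4,5.5,7):
    R=Ro.from_euler('z',yd,degrees=True).as_matrix()
    o=worm-R@[-42.5,-6,18]; print(yd,o,[ (R.T@(q-o)).round(1) for q in (hole,h1,h2,fx[0],fx[1],mv[0],mv[1])])
```

```text
hole [384.0024776  200.79889789  15.        ] h1 [396.56820243 206.70667244  13.        ] h2 [474.17382213 235.71869994  13.        ] worm [505.95420822 241.94734394  17.        ]
handle dir -159.5022831779489 yaw -354.5022831779489
[array([527.49396737, 269.88836511,  15.        ]), array([561.15854316, 270.44445596,  15.        ])] [array([532.62015499, 228.59382124,  15.        ]), array([563.4277811 , 233.00304623,  15.        ])]
0.9463586025107343
8.144929620973041
4 [547.93214151 250.89737838  -1.        ] [array([-167. ,  -38.5,   16. ]), array([-154.1,  -33.5,   14. ]), array([-74.6, -10. ,  14. ]), array([-19.1,  20.4,  16. ]), array([14.6, 18.6, 16. ]), array([-16.8, -21.2,  16. ]), array([ 14.2, -18.9,  16. ])]
5.5 [547.68347213 251.99316561  -1.        ] [array([-167.8,  -35.3,   16. ]), array([-154.8,  -30.6,   14. ]), array([-74.7,  -9.2,  14. ]), array([-18.4,  19.7,  16. ]), array([15.2, 17.1, 16. ]), array([-17.2, -21.8,  16. ]), array([ 13.9, -20.4,  16. ])]
7 [547.4062036  253.08206794  -1.        ] [array([-168.6,  -32. ,   16. ]), array([-155.4,  -27.6,   14. ]), array([-74.8,  -8.3,  14. ]), array([-17.7,  19.1,  16. ]), array([15.8, 15.6, 16. ]), array([-17.7, -22.5,  16. ]), array([ 13.5, -21.9,  16. ])]
```

>>> apply_moves:
  targets:
    - [[0.22, -0.16, -0.97], [0, 0, 0], 1]
    - [[0.22, -0.16, -0.97], [0, 0, 0], 1]
    - [[0.22, -0.16, -0.97], [0, 0, 0], 1]
    - [[0.22, -0.16, -0.97], [0, 0, 0], 1]
    - [[0.22, -0.16, -0.97], [0, 0, 0], 1]
    - [[0.22, -0.16, -0.97], [0, 0, 0], 1]
    - [[0.22, -0.16, -0.97], [0, 0, 0], 1]
    - [[0.22, -0.16, -0.97], [0, 0, 0], 1]

```text
time_s: 2.62
position: [560.8, 16.7, 269.9]
eef_rot: [-1.552, -0.282, 0.282]
contact_force: [-0.2, 0.1, -0.3]
finger_gap: 85.4
```

>>> apply_moves:
  targets:
    - [[0, 0, 0], [0, 0, 0], 1]
    - [[0, 0, 0], [0, 0, 0], 1]
    - [[0, 0, 0], [0, 0, 0], 1]

```text
time_s: 2.87
position: [559.9, 18.5, 269.3]
eef_rot: [-1.551, -0.282, 0.283]
contact_force: [-0.8, 0.0, 0.2]
finger_gap: 85.4
```

```bash
python3 look.py b
python3 - <<'E'
from h import *
p=np.load('pics/b_wrist.npy')
cv2.imwrite('pics/b_z.png',cv2.resize(p[100:300,220:420,::-1],None,fx=3,fy=3,interpolation=cv2.INTER_CUBIC))
E
```

```text
2.8667 [559.9  18.5 269.3] [[0.9359, -0.001, -0.3522], [0.3522, 0.0009, 0.9359], [-0.0006, -1.0, 0.0012]] [-0.8  0.   0.2] [ 0.04 -0.02  0.01] 85.4
```

View pics/b_wrist.png

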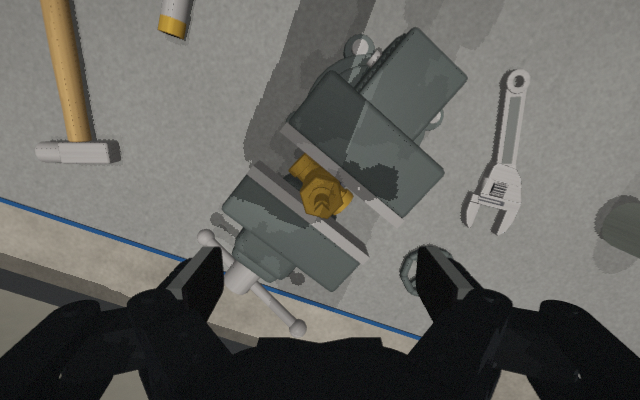

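View pics/b_z.png

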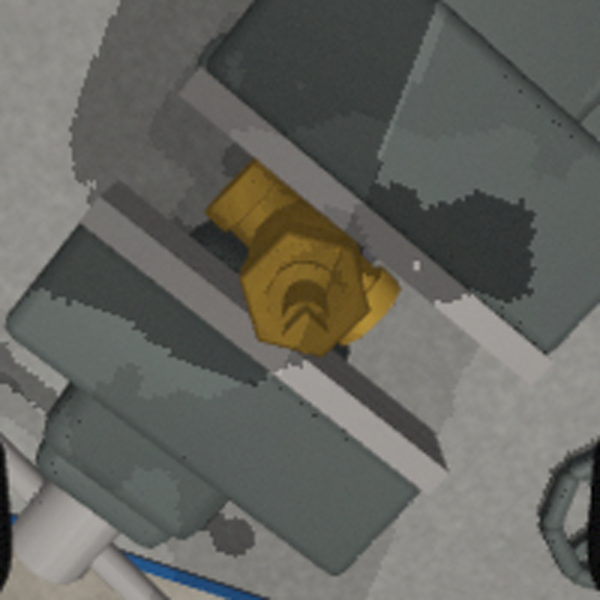

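Run:
```python
from h import *
p=np.load('pics/b_wrist.npy')
c=cv2.resize(p[160:230,280:360,::-1],None,fx=8,fy=8,interpolation=cv2.INTER_CUBIC)
cv2.imwrite('pics/b_z2.png',np.clip(c.astype(float)*1.7,0,255).astype('uint8'))
```

```text
(no output)
```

View pics/b_z2.png

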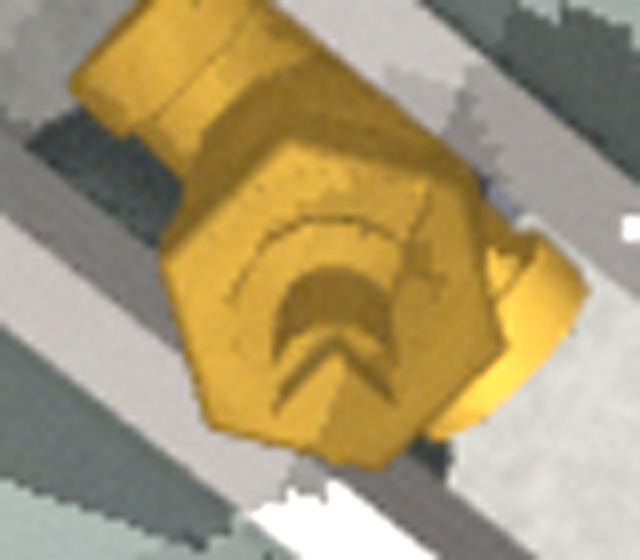

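Run:
```python
from h import *
m=eyes.camera_model('wrist');T=np.load('pics/b_T.npy')
P=np.array([cast(m,280+x/8-.44,160+y/8-.44,176.5,T) for x,y in [(163,260),(292,138),(470,180),(503,350),(380,468),(212,428)]])[:,:2]
(c,r)=P.mean(0),0
print(c,np.linalg.norm(P-c,axis=1),np.degrees(np.arctan2(*(P-c).T[::-1]))%60, np.degrees(np.arctan2(*(P-c).T[::-1])))
a=cast(m,220+185/3,100+90/3,160,T);b=cast(m,220+535/3,100+380/3,160,T);print(np.degrees(np.arctan2(*(a-b)[1::-1])),a,b)
d=np.load('pics/b_wristd.npy'); print(d[165:175,330], d[190,300:345:5])
```

```text
[557.08114901  19.61275489] [16.96473254 16.66187274 17.37956427 16.43131168 16.72082351 17.02060877] [35.43902907 35.17630367 34.89663586 35.1631726  35.19863122 36.12523744] [ -84.56097093 -144.82369633  154.89663586   95.1631726    35.19863122
  -23.87476256]
-109.1276299292038 [521.60239126 -26.46914223 160.        ] [561.9054982   89.73801997 160.        ]
[254.27646 254.31589 254.48343 254.00183   0.      255.16772 255.683
 255.9519  254.88326 265.13284] [247.00694 241.58923 241.96773 238.1252  239.39127 237.02179 239.22101
 241.08366 269.99127]
```

>>> apply_moves:
  targets:
    - [[-0.07, 0.16, 0.97], [0, 0, 0], 0]
    - [[-0.07, 0.16, 0.97], [0, 0, 0], 0]
    - [[-0.07, 0.16, 0.97], [0, 0, 0], 0]
    - [[-0.07, 0.16, 0.97], [0, 0, 0], 0]
    - [[-0.07, 0.16, 0.97], [0, 0, 0], 0]
    - [[-0.07, 0.16, 0.97], [0, 0, 0], 0]
    - [[-0.07, 0.16, 0.97], [0, 0, 0], 0]
    - [[-0.07, 0.16, 0.97], [0, 0, 0], 0]

```text
time_s: 3.58
position: [460.2, 232.6, 231.1]
eef_rot: [-1.551, -0.285, 0.285]
contact_force: [0.9, 0.7, 0.7]
finger_gap: 42.8
```

>>> apply_moves:
  targets:
    - [[0, 1, 0], [0, 0, 0], 0]
    - [[0, 1, 0], [0, 0, 0], 0]
    - [[0, 1, 0], [0, 0, 0], 0]
    - [[0, 1, 0], [0, 0, 0], 0]
    - [[0, 1, 0], [0, 0, 0], 0]
    - [[0, 0, 0], [0, 0, 0], 0]
    - [[0, 0, 0], [0, 0, 0], 0]
    - [[0, 0, 0], [0, 0, 0], 0]

```text
time_s: 4.25
position: [463.1, 231.1, 82.9]
eef_rot: [-1.551, -0.286, 0.282]
contact_force: [0.1, -0.1, -0.2]
finger_gap: 42.9
```

```bash
python3 look.py c
```

```text
4.25 [463.1 231.1  82.9] [[0.9353, 0.0022, -0.3537], [0.3537, 0.0017, 0.9354], [0.0027, -1.0, 0.0008]] [ 0.1 -0.1 -0.2] [-0.02 -0.03  0.02] 42.9
```

View pics/c_wrist.png

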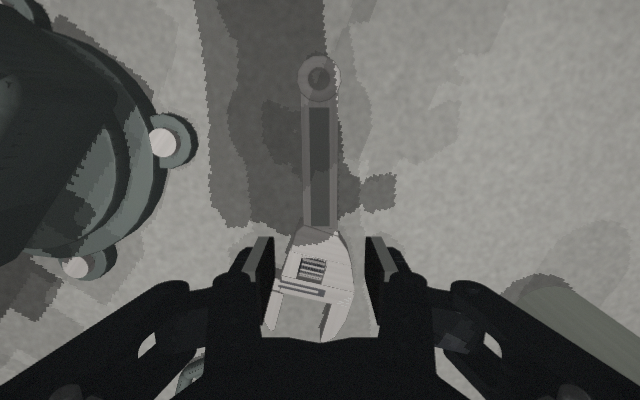

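Run:
```python
from h import *
m=eyes.camera_model('wrist');T=np.load('pics/c_T.npy')
for u,v,z in [(320,77,15),(320,230,13),(320,120,13),(312,269,18)]: print(cast(m,u,v,z,T).round(1))
```

```text
[382.9 201.4  15. ]
[477.3 237.2  13. ]
[407.  210.6  13. ]
[505.1 241.6  18. ]
```

>>> apply_moves:
  targets:
    - [[0, 0.8, 0], [0, 0, 0], 0]
    - [[0, 0.8, 0], [0, 0, 0], 0]
    - [[0, 0.6, 0], [0, 0, 0], 0]
    - [[0, 0.27, 0], [0, 0, 0], 0]
    - [[0, 0.1, 0], [0, 0, 0], 0]
    - [[0, 0, 0], [0, 0, 0], 0]
    - [[0, 0, 0], [0, 0, 0], 0]

```text
time_s: 4.88
position: [463.9, 230.5, 5.8]
eef_rot: [-1.551, -0.285, 0.28]
contact_force: [-0.0, -0.4, -0.4]
finger_gap: 42.6
```

>>> apply_moves:
  targets:
    - [[-0.13, 0.1, 0], [0, 0, 0], 0]
    - [[0, 0, 0], [0, 0, 0], 0]
    - [[0, 0, 0], [0, 0, 0], -1]
    - [[0, 0, 0], [0, 0, 0], -1]
    - [[0, 0, 0], [0, 0, 0], -1]
    - [[0, 0, 0], [0, 0, 0], -1]
    - [[0, 0, 0], [0, 0, 0], -1]
    - [[0, 0, 0], [0, 0, 0], -1]
  grip_force: 100

```text
time_s: 5.55
position: [458.9, 229.0, 2.2]
eef_rot: [-1.551, -0.283, 0.283]
contact_force: [-2.4, 0.4, 5.5]
finger_gap: 21.2
```

```bash
python3 look.py d
```

```text
5.55 [458.9 229.    2.2] [[0.9356, 0.0003, -0.353], [0.353, 0.0009, 0.9356], [0.0006, -1.0, 0.0007]] [-2.4  0.4  5.5] [0.07 0.43 0.12] 21.2
```

View pics/d_wrist.png

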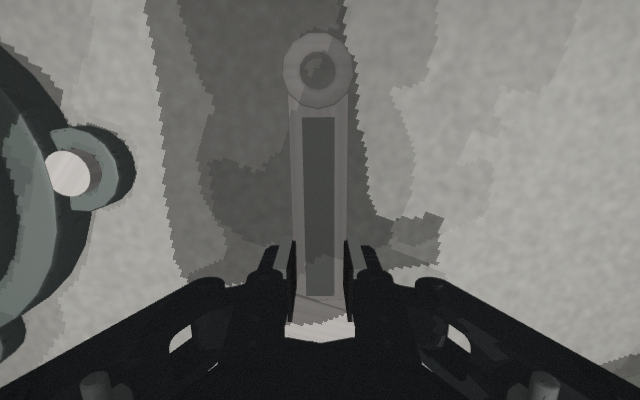

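>>> apply_moves:
  targets:
    - [[0, -0.3, 0], [0, 0, 0], -1]
    - [[0, -0.5, 0], [0, 0, 0], -1]
    - [[0, -0.8, 0], [0, 0, 0], -1]
    - [[0, -0.8, 0], [0, 0, 0], -1]
    - [[0, 0, 0], [0, 0, 0], -1]
    - [[0, 0, 0], [0, 0, 0], -1]
  grip_force: 120

```text
time_s: 6.1
position: [459.5, 228.6, 73.9]
eef_rot: [-1.552, -0.284, 0.281]
contact_force: [0.9, 0.2, -5.4]
finger_gap: 20.7
```

```bash
python3 look.py e wrist scene
```

```text
6.1 [459.5 228.6  73.9] [[0.9359, 0.0019, -0.3522], [0.3522, 0.0011, 0.9359], [0.0022, -1.0, 0.0004]] [ 0.9  0.2 -5.4] [-0.06  0.19  0.03] 20.7
```

View pics/e_wrist.png

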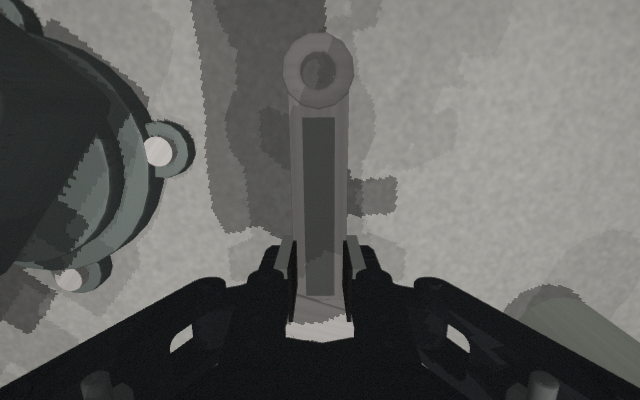

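View pics/e_scene.png

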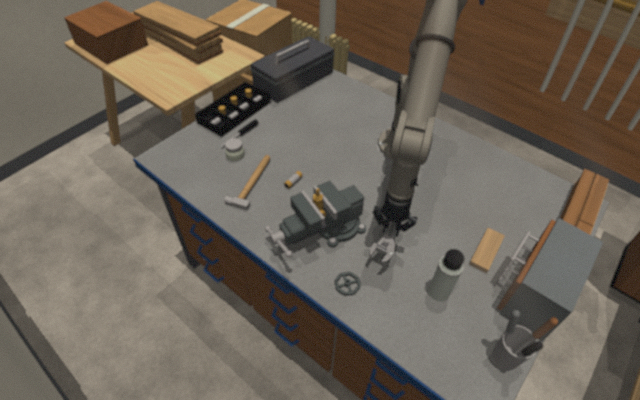

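>>> apply_moves:
  targets:
    - [[0, -0.9, 0], [0, 0, 0], -1]
    - [[0, -0.9, 0], [0, 0, 0], -1]
    - [[0, -0.9, 0], [0, 1, 0], -1]
    - [[0, -0.9, 0], [0, 1, 0], -1]
    - [[0, -0.9, 0], [0, 1, 0], -1]
    - [[0, -0.9, 0], [0, 1, 0], -1]
    - [[0, -0.2, 0], [0, 1, 0], -1]
    - [[0, 0, 0], [0, 0, 0], -1]

```text
time_s: 6.87
position: [459.5, 228.6, 241.8]
eef_rot: [-1.566, 0.129, -0.131]
contact_force: [0.4, 1.0, -5.3]
finger_gap: 20.4
```

```bash
cat > st.py <<'E'
from h import *
import sys
s=readout.sense();R=Ro.from_rotvec(s['eef_rot']).as_matrix()
print(s['time_s'],s['position'].round(1),'head',np.degrees(np.arctan2(R[1,0],R[0,0])).round(2),'down',R[:,1].round(4),s['contact_force'].round(1),round(s['finger_gap'],1))
if len(sys.argv)>3:
    t=np.array(list(map(float,sys.argv[1:4])));print('tool delta shares',(R.T@(t-s['position'])/30).round(3))
E
python3 st.py 468.75 49.4 240
```

```text
6.8667 [459.5 228.6 241.8] head -9.48 down [ 1.5e-03  7.0e-04 -1.0e+00] [ 0.4  1.  -5.3] 20.4
tool delta shares [ 1.287  0.056 -5.841]
```

Heading is close; translate over the nut.

>>> apply_moves:
  targets:
    - [[0.18, 0, -0.83], [0, 0, 0], -1]
    - [[0.18, 0, -0.83], [0, 0, 0], -1]
    - [[0.18, 0, -0.83], [0, 0, 0], -1]
    - [[0.18, 0, -0.83], [0, 0, 0], -1]
    - [[0.18, 0, -0.83], [0, 0.04, 0], -1]
    - [[0.18, 0, -0.83], [0, 0, 0], -1]
    - [[0.18, 0, -0.83], [0, 0, 0], -1]
    - [[0, 0, 0], [0, 0, 0], -1]

```text
time_s: 7.53
position: [465.8, 41.9, 238.6]
eef_rot: [-1.574, 0.142, -0.134]
contact_force: [0.2, -1.6, -5.1]
finger_gap: 20.7
```

>>> apply_moves:
  targets:
    - [[0, 0, 0], [0, 0, 0], -1]
    - [[0, 0, 0], [0, 0, 0], -1]

```text
time_s: 7.7
position: [466.0, 50.8, 239.0]
eef_rot: [-1.567, 0.134, -0.127]
contact_force: [-0.4, 0.4, -4.7]
finger_gap: 20.7
```

```bash
python3 st.py 468.75 49.4 240; python3 look.py f wrist top scene
python3 - <<'E'
from h import *
p=np.load('pics/f_top.npy');a=cv2.resize(p[150:240,270:360,::-1],None,fx=6,fy=6,interpolation=cv2.INTER_CUBIC);cv2.imwrite('pics/f_tz.png',a)
E
```

```text
7.7 [466.   50.8 239. ] head -9.52 down [-0.0047 -0.     -1.    ] [-0.4  0.4 -4.7] 20.7
tool delta shares [ 0.097 -0.034 -0.032]
7.7 [466.   50.8 239. ] [[0.9862, -0.0047, 0.1653], [-0.1653, -0.0, 0.9862], [-0.0046, -1.0, -0.0008]] [-0.4  0.4 -4.7] [0.07 0.09 0.02] 20.7
```

View pics/f_wrist.png

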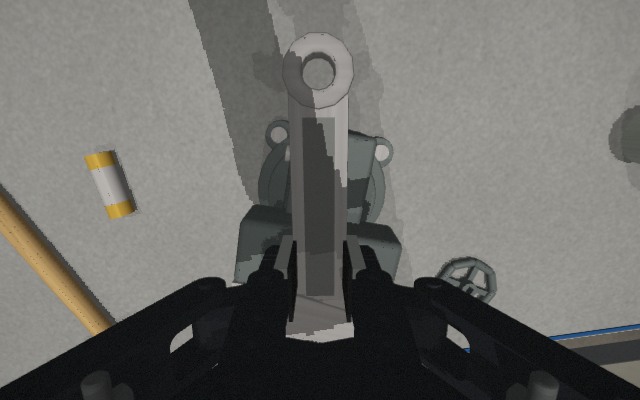

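View pics/f_tz.png

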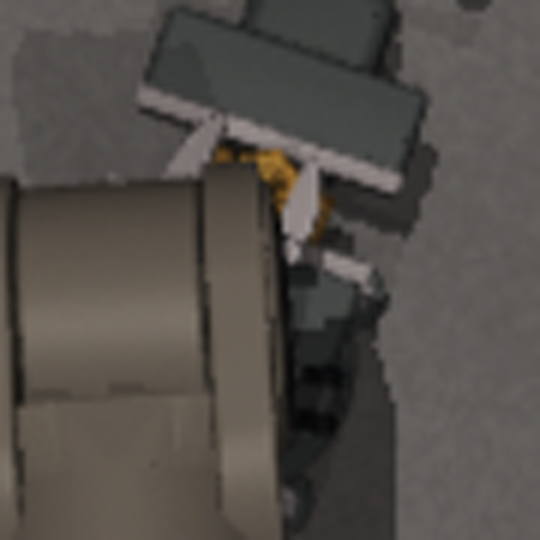

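Run:
```python
from h import *
m=eyes.camera_model('top')
for u,v in((218,115),(315,160)): print(cast(m,270+u/6-.4,150+v/6-.4,252))
h=np.radians(-9.52);x=np.array([np.cos(h),np.sin(h)]);z=np.array([-x[1],x[0]])
o=np.array([466,50.8])+90.8*x-11.6*z;print('o',o)
y=np.radians(-24.52);R=np.array([[np.cos(y),-np.sin(y)],[np.sin(y),np.cos(y)]])
print(R.T@(np.array([557.1,19.6])-o)); print(o+R@[15,17],o+R@[15,-21])
```

```text
[579.0185023   36.38321139 252.        ]
[560.58271421  -3.53749755 252.        ]
o [553.63095021  24.34217383]
[ 5.12425221 -2.87481449]
[574.33338162  33.58389084] [558.56296918  -0.98913464]
```

>>> apply_moves:
  targets:
    - [[0.07, 0.3, -0.03], [0, 0.03, 0], -1]
    - [[0, 0.5, 0], [0, 0, 0], -1]
    - [[0, 0.5, 0], [0, 0, 0], -1]
    - [[0, 0.5, 0], [0, 0, 0], -1]
    - [[0, 0, 0], [0, 0, 0], -1]
    - [[0, 0, 0], [0, 0, 0], -1]

```text
time_s: 8.35
position: [468.5, 49.3, 186.1]
eef_rot: [-1.568, 0.136, -0.131]
contact_force: [-0.2, 0.4, -4.0]
finger_gap: 20.7
```

```bash
python3 st.py 468 49.4 163; python3 look.py g top scene
python3 - <<'E'
from h import *
p=np.load('pics/g_top.npy');a=cv2.resize(p[150:210,290:350,::-1],None,fx=6,fy=6,interpolation=cv2.INTER_CUBIC)
p=np.load('pics/g_scene.npy');b=cv2.resize(p[170:250,260:380,::-1],None,fx=5,fy=4.5,interpolation=cv2.INTER_CUBIC)
cv2.imwrite('pics/g_tz.png',a);cv2.imwrite('pics/g_sz.png',b)
E
```

```text
8.35 [468.5  49.3 186.1] head -9.73 down [-2.8e-03 -7.0e-04 -1.0e+00] [-0.2  0.4 -4. ] 20.7
tool delta shares [-0.015  0.769 -0.   ]
8.35 [468.5  49.3 186.1] [[0.9856, -0.0028, 0.169], [-0.169, -0.0007, 0.9856], [-0.0027, -1.0, -0.0012]] [-0.2  0.4 -4. ] [0.12 0.03 0.05] 20.7
```

View pics/g_tz.png

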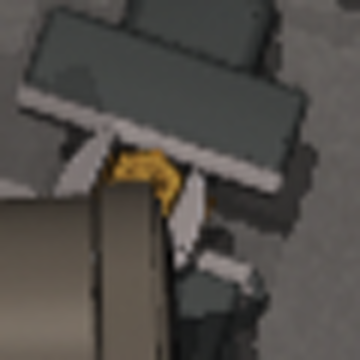

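View pics/g_sz.png

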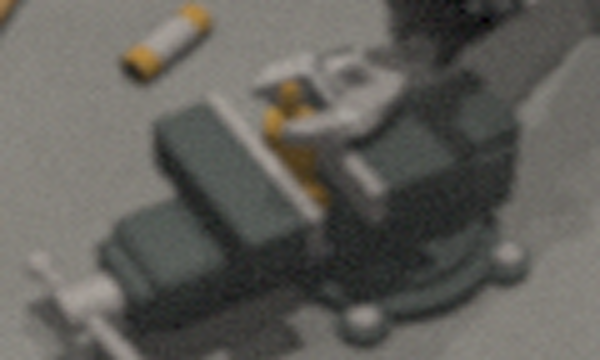

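Well centred between the jaws. I lower gently.

>>> apply_moves:
  targets:
    - [[0, 0.2, 0], [0, 0, 0], -1]
    - [[0, 0.2, 0], [0, 0, 0], -1]
    - [[0, 0.1, 0], [0, 0, 0], -1]
    - [[0, 0, 0], [0, 0, 0], -1]
    - [[0, 0, 0], [0, 0, 0], -1]

```text
time_s: 8.87
position: [469.3, 49.0, 171.9]
eef_rot: [-1.567, 0.135, -0.134]
contact_force: [-0.3, 0.3, -4.8]
finger_gap: 20.6
```

>>> apply_moves:
  targets:
    - [[-0.02, 0.1, 0], [0, 0, 0], -1]
    - [[0, 0.1, 0], [0, 0, 0], -1]
    - [[0, 0.06, 0], [0, 0, 0], -1]
    - [[0, 0.03, 0], [0, 0, 0], -1]
    - [[0, 0, 0], [0, 0, 0], -1]
    - [[0, 0, 0], [0, 0, 0], -1]

```text
time_s: 9.37
position: [468.9, 49.1, 163.5]
eef_rot: [-1.567, 0.134, -0.134]
contact_force: [0.7, 0.6, -5.7]
finger_gap: 20.2
```

>>> apply_moves:
  targets:
    - [[0, 0.03, 0], [0, 0, 0], -1]
    - [[0, 0.03, 0], [0, 0, 0], -1]
    - [[0, 0, 0], [0, 0, 0], -1]
    - [[0, 0, 0], [0, 0, 0], -1]

```text
time_s: 9.7
position: [469.1, 49.1, 162.1]
eef_rot: [-1.566, 0.134, -0.135]
contact_force: [-1.0, -0.0, -1.9]
finger_gap: 20.5
```

>>> apply_moves:
  targets:
    - [[0, 0, 0], [0, 0, 0], -0.3]
    - [[0, 0, 0], [0, 0, 0], 0]
    - [[0, 0, 0], [0, 0, 0], 0]
    - [[0, 0, 0], [0, 0, 0], 0]
    - [[0, -0.5, 0], [0, 0, 0], 0]
    - [[0, -0.9, 0], [0, 0, 0], 0]
    - [[0, -0.9, 0], [0, 0, 0], 0]
    - [[0, -0.9, 0], [0, 0, 0], 0]

```text
time_s: 10.37
position: [468.8, 49.0, 259.0]
eef_rot: [-1.567, 0.134, -0.135]
contact_force: [0.2, 0.4, 0.4]
finger_gap: 42.6
```

>>> apply_moves:
  targets:
    - [[0.7, -0.2, 0], [0, 0, 0], -1]
    - [[0.7, -0.2, 0], [0, 0, 0], -1]
    - [[0.7, -0.1, 0], [0, 0, 0], -1]
    - [[0, 0, 0], [0, 0, 0], -1]
    - [[0, 0, 0], [0, 0, 0], -1]
    - [[0, 0, 0], [0, 0, 0], -1]
  grip_force: 40

```text
time_s: 10.87
position: [530.4, 38.4, 272.4]
eef_rot: [-1.567, 0.135, -0.133]
contact_force: [-0.5, -0.3, 0.2]
finger_gap: 0.3
```

```bash
python3 look.py i wrist
python3 - <<'E'
from h import *
p=np.load('pics/i_wrist.npy');a=cv2.resize(p[110:260,240:400,::-1],None,fx=5,fy=4*1.0,interpolation=cv2.INTER_CUBIC)
a=cv2.resize(p[110:260,240:400,::-1],None,fx=4,fy=4,interpolation=cv2.INTER_CUBIC);cv2.imwrite('pics/i_z.png',a)
E
```

```text
10.8667 [530.4  38.4 272.4] [[0.9854, -0.0011, 0.1702], [-0.1702, 0.0, 0.9854], [-0.0011, -1.0, -0.0002]] [-0.5 -0.3  0.2] [-0.01 -0.05 -0.  ] 0.3
```

View pics/i_wrist.png

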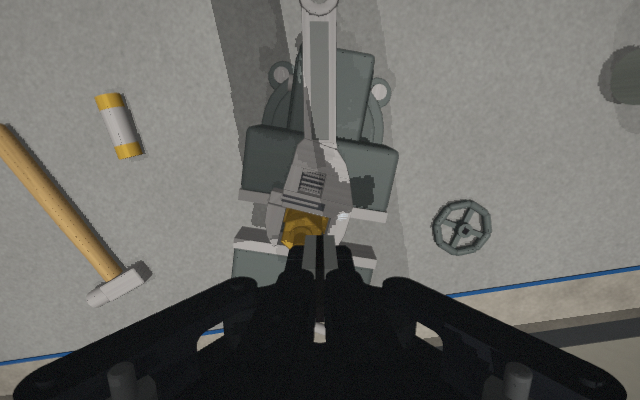

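View pics/i_z.png

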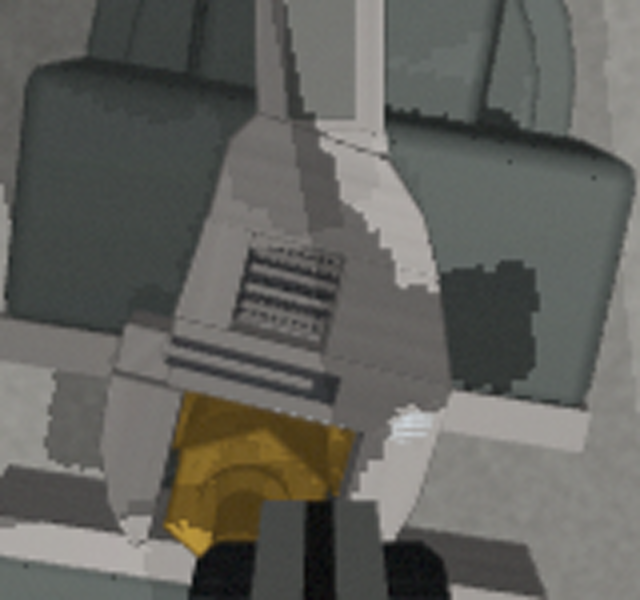

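```bash
python3 - <<'E'
from h import *
m=eyes.camera_model('wrist');T=np.load('pics/i_T.npy')
f=lambda x,y,z:cast(m,240+x/4-.375,110+y/4-.375,z,T)
w=f(290,293,177);print('worm',w)
c=[f(*q,176)[:2] for q in((250,237),(345,252),(328,350),(235,333))]
for a,b in((0,1),(3,2),(0,3),(1,2)):
    e=c[b]-c[a];print(np.degrees(np.arctan2(e[1],e[0])),np.linalg.norm(e))
h1=(f(257,5,173)+f(384,5,173))/2;h2=(f(258,110,173)+f(385,130,173))/2;e=h2-h1
print('handle head',np.degrees(np.arctan2(e[1],e[0])))
y=np.radians(-24.7);R=np.array([[np.cos(y),-np.sin(y)],[np.sin(y),np.cos(y)]])
o=w[:2]+R@[42.5,6];print('o',o,R.T@(np.array([557.1,19.6])-o))
E
python3 st.py
```

```text
worm [516.3262319   35.81840502 177.        ]
71.13044511779225 18.082131027036837
69.51525713394388 18.130308450821737
-19.350448494386313 18.826222195818108
-19.216337438218872 19.336945289518866
handle head -9.189207748850617
o [557.44503189  23.51010344] [ 1.32043919 -3.69653842]
10.9167 [530.2  38.6 272.5] head -9.78 down [-1.1e-03  3.0e-04 -1.0e+00] [ 0.  -0.4 -0.1] -0.1
```

>>> apply_moves:
  targets:
    - [[-0.35, 0.3, 0], [0, 0.8, 0], -1]
    - [[-0.35, 0.6, 0], [0, 0.8, 0], -1]
    - [[0, 0.7, 0], [0, 0.85, 0], -1]
    - [[0, 0.7, 0], [0, 0, 0], -1]
    - [[0, 0.3, 0], [0, 0, 0], -1]
    - [[0, 0, 0], [0, 0, 0], -1]
    - [[0, 0, 0], [0, 0, 0], -1]

```text
time_s: 11.5
position: [510.2, 43.0, 195.0]
eef_rot: [-1.545, 0.335, -0.335]
contact_force: [0.1, -0.7, -0.1]
finger_gap: 0.1
```

```bash
python3 st.py 508.7 38.6 181
```

```text
11.5 [510.2  43.  195. ] head -24.46 down [-2.e-04  2.e-04 -1.e+00] [ 0.1 -0.7 -0.1] 0.1
tool delta shares [ 0.016  0.467 -0.154]
```

>>> apply_moves:
  targets:
    - [[0.02, 0.2, -0.15], [0, 0, 0], -1]
    - [[0, 0.2, 0], [0, 0, 0], -1]
    - [[0, 0.1, 0], [0, 0, 0], -1]
    - [[0, 0, 0], [0, 0, 0], -1]
    - [[0, 0, 0], [0, 0, 0], -1]

```text
time_s: 11.92
position: [509.1, 38.5, 179.7]
eef_rot: [-1.545, 0.335, -0.335]
contact_force: [0.0, 0.3, -1.1]
finger_gap: -0.0
```

```bash
python3 st.py 508.7 38.6 178; python3 look.py j wrist
```

```text
11.9167 [509.1  38.5 179.7] head -24.5 down [-1.e-04  1.e-04 -1.e+00] [ 0.   0.3 -1.1] -0.0
tool delta shares [-0.015  0.056 -0.003]
11.9167 [509.1  38.5 179.7] [[0.91, -0.0001, 0.4146], [-0.4146, 0.0001, 0.91], [-0.0001, -1.0, 0.0]] [ 0.   0.3 -1.1] [-0.    0.02  0.03] -0.0
```

View pics/j_wrist.png

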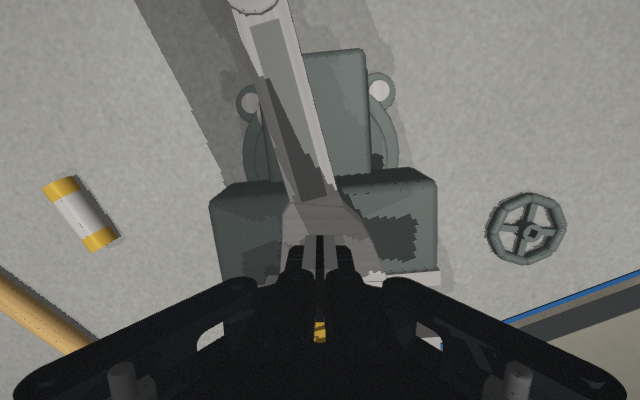

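>>> apply_moves:
  targets:
    - [[0, 0.07, 0], [0, 0, 0], -1]
    - [[0, 0, 0], [0, 0, 0], -1]
    - [[0, 0, 0], [0, 0, 0], -1]

```text
time_s: 12.22
position: [509.6, 38.5, 177.9]
eef_rot: [-1.544, 0.334, -0.336]
contact_force: [-0.3, 0.6, 1.0]
finger_gap: -0.2
```

>>> apply_moves:
  targets:
    - [[0, 0.05, 0], [0, 0, 0], -1]
    - [[0, 0, 0], [0, 0, 0], -1]
    - [[0, 0, 0], [0, 0, 0], -1]

```text
time_s: 12.47
position: [509.8, 38.6, 177.7]
eef_rot: [-1.543, 0.334, -0.336]
contact_force: [-1.9, -0.0, 6.8]
finger_gap: -0.1
```

>>> apply_moves:
  targets:
    - [[0, 0.02, 0], [0, 0, 0], -1]
    - [[0.1, 0, 0], [0, 0, 0], -1]
    - [[0.12, 0, 0], [0, 0, 0], -1]
    - [[0.12, 0, 0], [0, 0, 0], -1]
    - [[0.12, 0, 0], [0, 0, 0], -1]
    - [[0.1, 0, 0], [0, 0, 0], -1]
    - [[0, 0, 0], [0, 0, 0], -1]
    - [[0, 0, 0], [0, 0, 0], -1]

```text
time_s: 13.13
position: [525.2, 31.6, 177.3]
eef_rot: [-1.543, 0.334, -0.337]
contact_force: [-1.2, -0.3, 8.2]
finger_gap: -0.1
```

```bash
python3 st.py
```

```text
13.1333 [525.2  31.6 177.3] head -24.49 down [ 2.1e-03  9.0e-04 -1.0e+00] [-1.2 -0.3  8.2] -0.1
```

>>> apply_moves:
  targets:
    - [[0, -0.2, 0], [0, 0, 0], -1]
    - [[-0.28, -0.05, 0], [0, 0, 0], -1]
    - [[-0.28, 0, 0], [0, 0, 0], -1]
    - [[0, 0.14, 0], [0, 0, 0], -1]
    - [[0, 0.1, 0], [0, 0, 0], -1]
    - [[0, 0, 0], [0, 0, 0], -1]
    - [[0, 0, 0], [0, 0, 0], -1]

```text
time_s: 13.72
position: [508.0, 39.7, 177.1]
eef_rot: [-1.543, 0.336, -0.332]
contact_force: [-4.6, 2.5, 12.1]
finger_gap: -0.2
```

>>> apply_moves:
  targets:
    - [[0.1, -0.02, 0], [0, 0, 0], -1]
    - [[0.12, 0, 0], [0, 0, 0], -1]
    - [[0.12, 0, 0], [0, 0, 0], -1]
    - [[0.12, 0, 0], [0, 0, 0], -1]
    - [[0.1, 0, 0], [0, 0, 0], -1]
    - [[0, 0, 0], [0, 0, 0], -1]

```text
time_s: 14.22
position: [524.5, 31.9, 177.5]
eef_rot: [-1.543, 0.335, -0.335]
contact_force: [-2.7, 0.5, 10.2]
finger_gap: 0.2
```

>>> apply_moves:
  targets:
    - [[0, -0.7, 0], [0, 0, 0], -1]
    - [[0.1, -1, 0], [0, 0, 0], -1]
    - [[0.1, -1, 0], [0, -0.8, 0], -1]
    - [[0, -0.4, 0], [0, -0.8, 0], -1]
    - [[0, 0, 0], [0, -0.8, 0], -1]
    - [[0, 0, 0], [0, 0, 0], -1]
    - [[0, 0, 0], [0, 0, 0], -1]

```text
time_s: 14.8
position: [529.3, 29.1, 268.5]
eef_rot: [-1.566, 0.141, -0.139]
contact_force: [0.2, -0.4, -0.2]
finger_gap: -0.0
```

```bash
cat > zoom.py <<'E'
from h import *
import sys
t=sys.argv[1]
p=np.load(f'pics/{t}_wrist.npy');a=cv2.resize(p[110:260,240:400,::-1],None,fx=4,fy=4,interpolation=cv2.INTER_CUBIC);cv2.imwrite(f'pics/{t}_z.png',a)
E
python3 look.py k wrist; python3 zoom.py k
```

```text
14.8 [529.3  29.1 268.5] [[0.9842, -0.0016, 0.1771], [-0.1771, -0.0, 0.9842], [-0.0015, -1.0, -0.0003]] [ 0.2 -0.4 -0.2] [ 0.   -0.03  0.01] -0.0
```

View pics/k_z.png

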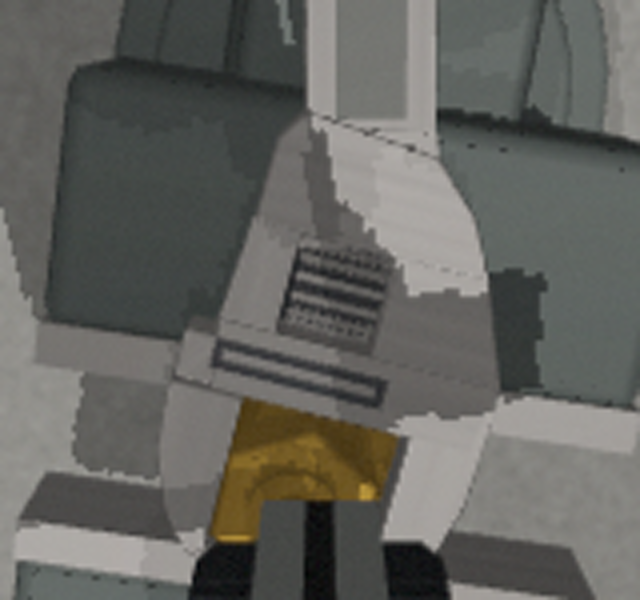

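```bash
python3 - <<'E'
from h import *
m=eyes.camera_model('wrist')
for t,q in(('i',((185,392),(358,430))),('k',((243,400),(405,435)))):
    T=np.load(f'pics/{t}_T.npy');f=lambda x,y,z:cast(m,240+x/4-.375,110+y/4-.375,z,T)
    a,b=f(*q[0],175),f(*q[1],175);print(t,np.linalg.norm(a-b))
E
python3 st.py 508 39 190
```

```text
i 34.62061563477687
k 31.98217024698569
14.85 [529.1  29.1 268.2] head -10.2 down [-2.3e-03 -2.0e-04 -1.0e+00] [-0.5 -0.2 -0.7] -0.6
tool delta shares [-0.746  2.607  0.2  ]
```

>>> apply_moves:
  targets:
    - [[-0.4, 0.5, 0.1], [0, 0.8, 0], -1]
    - [[-0.35, 0.8, 0.1], [0, 0.8, 0], -1]
    - [[0, 0.8, 0], [0, 0.8, 0], -1]
    - [[0, 0.5, 0], [0, 0, 0], -1]
    - [[0, 0, 0], [0, 0, 0], -1]
    - [[0, 0, 0], [0, 0, 0], -1]

```text
time_s: 15.35
position: [508.1, 39.7, 190.2]
eef_rot: [-1.546, 0.338, -0.333]
contact_force: [0.1, -0.1, -0.1]
finger_gap: 0.4
```

```bash
python3 st.py 508 39 176
```

```text
15.35 [508.1  39.7 190.2] head -24.53 down [-3.3e-03 -8.0e-04 -1.0e+00] [ 0.1 -0.1 -0.1] 0.4
tool delta shares [ 0.008  0.472 -0.022]
```

>>> apply_moves:
  targets:
    - [[0.01, 0.3, -0.02], [0, 0, 0], -1]
    - [[0, 0.17, 0], [0, 0, 0], -1]
    - [[0, 0.0, 0], [0, 0, 0], -1]
    - [[0.1, 0, 0], [0, 0, 0], -1]
    - [[0.12, 0, 0], [0, 0, 0], -1]
    - [[0.12, 0, 0], [0, 0, 0], -1]
    - [[0.12, 0, 0], [0, 0, 0], -1]
    - [[0.1, 0, 0], [0, 0, 0], -1]

```text
time_s: 16.02
position: [523.9, 31.9, 177.7]
eef_rot: [-1.545, 0.337, -0.334]
contact_force: [-4.4, -0.2, 6.3]
finger_gap: 0.2
```

>>> apply_moves:
  targets:
    - [[0, 0, 0], [0, 0, 0], -1]
    - [[0, -0.2, 0], [0, 0, 0], -1]
    - [[-0.28, -0.05, 0], [0, 0, 0], -1]
    - [[-0.28, 0, 0], [0, 0, 0], -1]
    - [[0, 0.14, 0], [0, 0, 0], -1]
    - [[0, 0.1, 0], [0, 0, 0], -1]
    - [[0, 0, 0], [0, 0, 0], -1]

```text
time_s: 16.6
position: [508.8, 39.9, 177.6]
eef_rot: [-1.544, 0.335, -0.334]
contact_force: [-1.0, 1.2, 3.9]
finger_gap: 0.1
```

>>> apply_moves:
  targets:
    - [[0.1, 0, 0], [0, 0, 0], -1]
    - [[0.12, 0, 0], [0, 0, 0], -1]
    - [[0.12, 0, 0], [0, 0, 0], -1]

```text
time_s: 16.85
position: [517.3, 35.3, 177.7]
eef_rot: [-1.544, 0.337, -0.332]
contact_force: [-4.3, 0.2, 6.0]
finger_gap: -0.4
```

>>> apply_moves:
  targets:
    - [[0.12, 0, 0], [0, 0, 0], -1]
    - [[0.1, 0, 0], [0, 0, 0], -1]
    - [[0, 0, 0], [0, 0, 0], -1]

```text
time_s: 17.1
position: [523.6, 32.0, 177.7]
eef_rot: [-1.545, 0.338, -0.333]
contact_force: [-4.1, 0.7, 5.6]
finger_gap: -0.0
```

>>> apply_moves:
  targets:
    - [[0, -0.7, 0], [0, 0, 0], -1]
    - [[0.1, -1, 0], [0, 0, 0], -1]
    - [[0.1, -1, 0], [0, -0.8, 0], -1]
    - [[0, -0.4, 0], [0, -0.8, 0], -1]
    - [[0, 0, 0], [0, -0.8, 0], -1]
    - [[0, 0, 0], [0, 0, 0], -1]
    - [[0, 0, 0], [0, 0, 0], -1]

```text
time_s: 17.68
position: [529.9, 29.4, 269.9]
eef_rot: [-1.567, 0.141, -0.139]
contact_force: [0.3, -0.7, -0.9]
finger_gap: -0.1
```

```bash
python3 look.py l wrist; python3 zoom.py l
```

```text
17.6833 [529.9  29.4 269.9] [[0.9841, -0.0008, 0.1774], [-0.1774, -0.0003, 0.9841], [-0.0007, -1.0, -0.0004]] [ 0.3 -0.7 -0.9] [ 0.01 -0.   -0.05] -0.1
```

View pics/l_z.png

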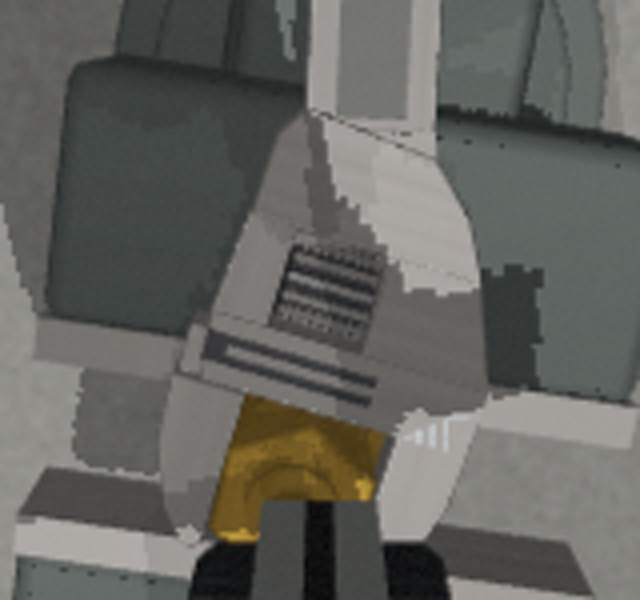

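```bash
python3 - <<'E'
from h import *
m=eyes.camera_model('wrist')
T=np.load(f'pics/l_T.npy');f=lambda x,y,z:cast(m,240+x/4-.375,110+y/4-.375,z,T)
a,b=f(243,398,175),f(388,432,175);print(np.linalg.norm(a-b))
print('worm',f(330,295,177))
h1=(f(313,5,173)+f(440,5,173))/2;h2=(f(310,100,173)+f(436,130,173))/2;e=h2-h1
print('handle head',np.degrees(np.arctan2(e[1],e[0])))
E
python3 st.py 508 39 190
```

```text
28.897082109497322
worm [516.97257327  34.32148488 177.        ]
handle head -11.340857772374589
17.7333 [529.6  29.4 269.5] head -10.22 down [-1.7e-03 -4.0e-04 -1.0e+00] [-0.1  1.2 -0. ] 0.1
tool delta shares [-0.761  2.653  0.188]
```

>>> apply_moves:
  targets:
    - [[-0.4, 0.5, 0.1], [0, 0.8, 0], -1]
    - [[-0.37, 0.8, 0.1], [0, 0.8, 0], -1]
    - [[0, 0.8, 0], [0, 0.8, 0], -1]
    - [[0, 0.5, 0], [0, 0, 0], -1]
    - [[0, 0.1, 0], [0, 0, 0], -1]
    - [[0, 0, 0], [0, 0, 0], -1]

```text
time_s: 18.23
position: [507.4, 40.4, 187.9]
eef_rot: [-1.546, 0.339, -0.333]
contact_force: [0.5, -0.8, 0.9]
finger_gap: -0.4
```

```bash
python3 st.py 508 39 175.8
```

```text
18.2333 [507.4  40.4 187.9] head -24.53 down [-3.9e-03 -9.0e-04 -1.0e+00] [ 0.5 -0.8  0.9] -0.4
tool delta shares [ 0.037  0.404 -0.032]
```

>>> apply_moves:
  targets:
    - [[0.03, 0.25, -0.04], [0, 0, 0], -1]
    - [[0, 0.16, 0], [0, 0, 0], -1]
    - [[0, 0.0, 0], [0, 0, 0], -1]
    - [[0.1, 0, 0], [0, 0, 0], -1]
    - [[0.12, 0, 0], [0, 0, 0], -1]

```text
time_s: 18.65
position: [514.0, 36.9, 177.8]
eef_rot: [-1.544, 0.337, -0.332]
contact_force: [-5.6, 1.6, 6.3]
finger_gap: -0.1
```

>>> apply_moves:
  targets:
    - [[0.12, 0, 0], [0, 0, 0], -1]
    - [[0.12, 0, 0], [0, 0, 0], -1]
    - [[0.08, 0, 0], [0, 0, 0], -1]
    - [[0, 0, 0], [0, 0, 0], -1]

```text
time_s: 18.98
position: [522.2, 32.6, 177.7]
eef_rot: [-1.544, 0.339, -0.331]
contact_force: [-6.6, 1.5, 6.7]
finger_gap: -0.0
```

>>> apply_moves:
  targets:
    - [[0, -0.7, 0], [0, 0, 0], -1]
    - [[0.1, -1, 0], [0, 0, 0], -1]
    - [[0.1, -1, 0], [0, -0.8, 0], -1]
    - [[0, -0.4, 0], [0, -0.8, 0], -1]
    - [[0, 0, 0], [0, -0.8, 0], -1]
    - [[0, 0, 0], [0, 0, 0], -1]
    - [[0, 0, 0], [0, 0, 0], -1]

```text
time_s: 19.57
position: [529.5, 29.4, 270.1]
eef_rot: [-1.566, 0.14, -0.14]
contact_force: [-0.1, 0.3, -0.7]
finger_gap: 0.1
```

```bash
python3 look.py m wrist; python3 zoom.py m
```

```text
19.5667 [529.5  29.4 270.1] [[0.9841, 0.0003, 0.1777], [-0.1777, -0.0001, 0.9841], [0.0003, -1.0, -0.0]] [-0.1  0.3 -0.7] [ 0.06 -0.04 -0.02] 0.1
```

View pics/m_z.png

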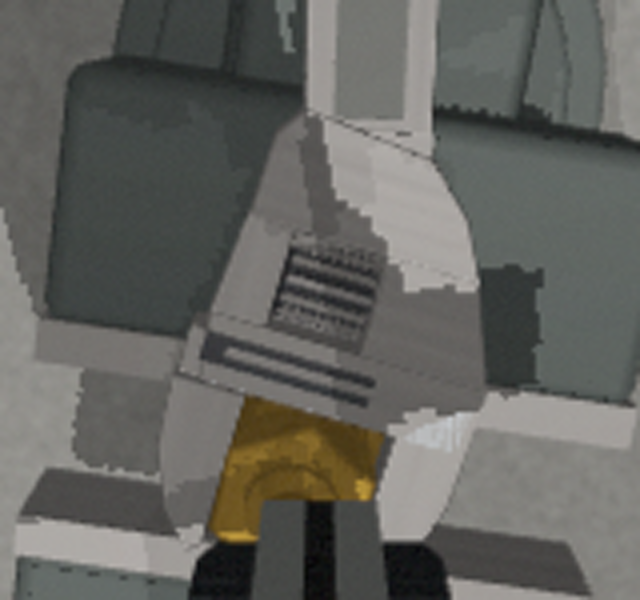

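>>> apply_moves:
  targets:
    - [[-0.82, 0.2, 0.05], [0, 0, 0], 0]
    - [[-0.82, 0.2, 0.05], [0, 0, 0], 0]
    - [[-0.82, 0.2, 0.05], [0, 0, 0], 0]
    - [[-0.82, 0.2, 0.05], [0, 0, 0], 0]
    - [[-0.82, 0.2, 0.05], [0, 0, 0], 0]
    - [[0, 0, 0], [0, 0, 0], 0]
    - [[0, 0, 0], [0, 0, 0], 0]
    - [[0, 0, 0], [0, 0, 0], 0]

```text
time_s: 20.28
position: [410.1, 58.5, 240.3]
eef_rot: [-1.566, 0.138, -0.14]
contact_force: [0.3, 0.9, 0.3]
finger_gap: 43.0
```

```bash
python3 look.py n wrist top;  python3 - <<'E'
from h import *
p=np.load('pics/n_top.npy');a=cv2.resize(p[150:260,270:370,::-1],None,fx=5,fy=5,interpolation=cv2.INTER_CUBIC);cv2.imwrite('pics/n_tz.png',a)
E
```

```text
20.2833 [410.1  58.5 240.3] [[0.9844, 0.0008, 0.1762], [-0.1762, -0.0002, 0.9844], [0.0008, -1.0, -0.0]] [0.3 0.9 0.3] [-0.03 -0.01  0.  ] 43.0
```

View pics/n_wrist.png

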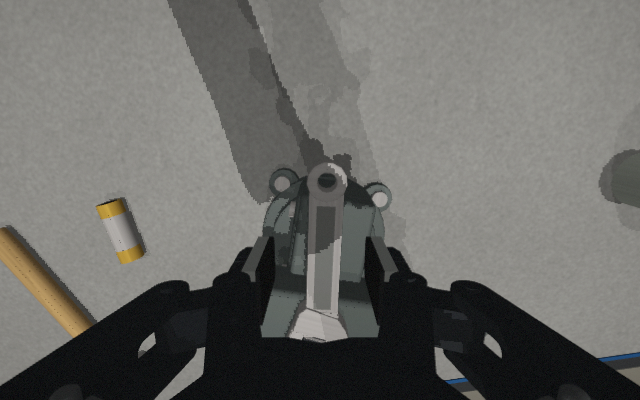

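View pics/n_tz.png

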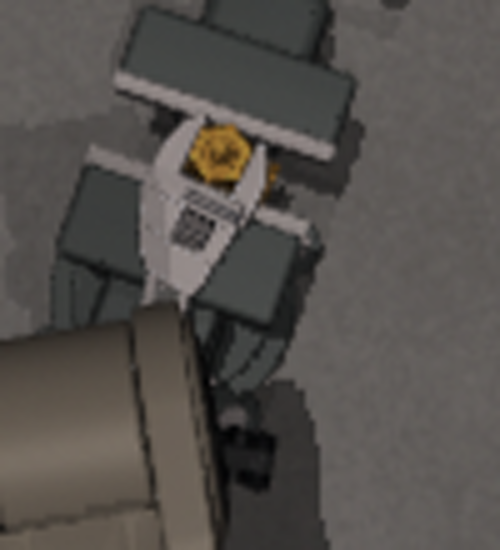

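```bash
python3 - <<'E'
from h import *
m=eyes.camera_model('wrist');T=np.load('pics/n_T.npy')
hole=cast(m,327,181,175,T);q=cast(m,323.5,300,173,T);print(hole,q)
e=q-hole;h=np.arctan2(e[1],e[0]);print(np.degrees(h))
x=np.array([np.cos(h),np.sin(h)]);z=np.array([-x[1],x[0]])
print('o est',hole[:2]+x*(59+113)-11.7*z)
print('s=93 pt',hole[:2]+x*20)
E
python3 st.py 412 56.5 164
```

```text
[390.30769692  67.61841292 175.        ] [478.59886965  49.81601242 173.        ]
-11.399861110795529
o est [556.60185829  22.15258074]
s=93 pt [409.91313     63.66531364]
20.3833 [410.7  58.3 240.5] head -10.18 down [ 1.1e-03 -4.0e-04 -1.0e+00] [-0.2 -0.5  0.3] 42.7
tool delta shares [ 0.051  2.551 -0.049]
```

>>> apply_moves:
  targets:
    - [[0, 0.6, 0.17], [0, 0.2, 0], 0]
    - [[0, 0.7, 0], [0, 0, 0], 0]
    - [[0, 0.6, 0], [0, 0, 0], 0]
    - [[0, 0.4, 0], [0, 0, 0], 0]
    - [[0, 0.2, 0], [0, 0, 0], 0]
    - [[0, 0, 0], [0, 0, 0], 0]
    - [[0, 0, 0], [0, 0, 0], 0]

```text
time_s: 20.97
position: [411.2, 63.4, 165.6]
eef_rot: [-1.566, 0.155, -0.156]
contact_force: [0.6, 1.3, 0.4]
finger_gap: 42.6
```

```bash
python3 st.py 410 63.5 164; python3 look.py p wrist
```

```text
20.9667 [411.2  63.4 165.6] head -11.34 down [ 6.e-04 -4.e-04 -1.e+00] [0.6 1.3 0.4] 42.6
tool delta shares [-0.04   0.054 -0.005]
20.9667 [411.2  63.4 165.6] [[0.9805, 0.0006, 0.1967], [-0.1967, -0.0004, 0.9805], [0.0007, -1.0, -0.0003]] [0.6 1.3 0.4] [-0.01  0.   -0.01] 42.6
```

View pics/p_wrist.png

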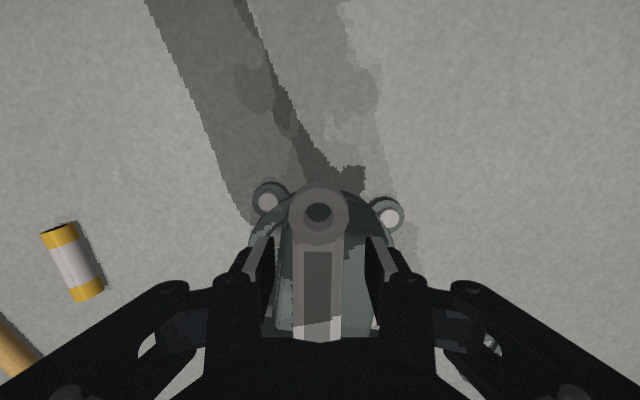

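>>> apply_moves:
  targets:
    - [[-0.01, 0.03, -0.13], [0, -0.25, 0], -0.2]
    - [[-0.01, 0, -0.13], [0, -0.25, 0], -0.2]
    - [[-0.013, 0, -0.2], [0, -0.4, 0], -0.2]
    - [[-0.013, 0, -0.27], [0, -0.5, 0], -0.2]
    - [[-0.013, 0, -0.27], [0, -0.5, 0], -0.2]
    - [[-0.013, 0, -0.27], [0, -0.5, 0], -0.2]
    - [[0, 0, 0], [0, 0, 0], -0.2]
    - [[0, 0, 0], [0, 0, 0], -0.2]

```text
time_s: 21.68
position: [405.5, 26.1, 165.2]
eef_rot: [-1.57, -0.043, 0.04]
contact_force: [-0.3, 0.0, -0.3]
finger_gap: 34.0
```

```bash
python3 st.py
```

```text
21.6833 [405.5  26.1 165.2] head 3.0 down [ 1.9e-03  5.0e-04 -1.0e+00] [-0.3  0.  -0.3] 34.0
```

```bash
python3 look.py q wrist top;  python3 - <<'E'
from h import *
p=np.load('pics/q_top.npy');a=cv2.resize(p[150:260,270:370,::-1],None,fx=5,fy=5,interpolation=cv2.INTER_CUBIC);cv2.imwrite('pics/q_tz.png',a)
E
```

```text
21.6833 [405.5  26.1 165.2] [[0.9986, 0.0019, -0.0523], [0.0523, 0.0005, 0.9986], [0.002, -1.0, 0.0004]] [-0.3  0.  -0.3] [0.08 0.03 0.02] 34.0
```

View pics/q_wrist.png

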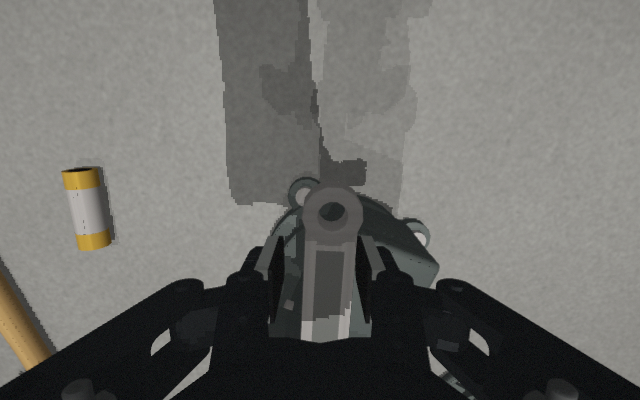

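View pics/q_tz.png

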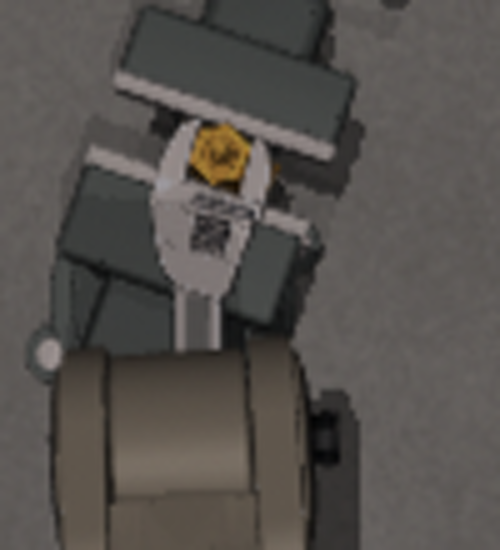

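>>> apply_moves:
  targets:
    - [[-0.013, 0, -0.2], [0, -0.4, 0], -0.2]
    - [[-0.013, 0, -0.27], [0, -0.5, 0], -0.2]
    - [[-0.013, 0, -0.27], [0, -0.5, 0], -0.2]
    - [[-0.013, 0, -0.27], [0, -0.5, 0], -0.2]
    - [[-0.013, 0, -0.27], [0, -0.5, 0], -0.2]
    - [[-0.013, 0, -0.27], [0, -0.5, 0], -0.2]
    - [[0, 0, 0], [0, 0, 0], -0.2]

```text
time_s: 22.37
position: [410.5, -19.5, 164.7]
eef_rot: [-1.551, -0.28, 0.281]
contact_force: [-1.8, 3.1, 2.3]
finger_gap: 34.5
```

```bash
python3 st.py
python3 - <<'E'
from h import *
s=readout.sense();R=Ro.from_rotvec(s['eef_rot']).as_matrix()
print('nut in tool',R.T@(np.array([557,20,165])-s['position']))
E
```

```text
22.3667 [410.5 -19.5 164.7] head 20.48 down [-0.0012  0.0014 -1.    ] [-1.8  3.1  2.3] 34.5
nut in tool [151.03836502  -0.43924924 -14.22924068]
```

>>> apply_moves:
  targets:
    - [[-0.013, 0, -0.2], [0, -0.4, 0], -0.2]
    - [[-0.013, 0, -0.27], [0, -0.5, 0], -0.2]
    - [[-0.013, 0, -0.27], [0, -0.5, 0], -0.2]
    - [[-0.013, 0, -0.27], [0, -0.5, 0], -0.2]
    - [[-0.013, 0, -0.27], [0, -0.5, 0], -0.2]
    - [[-0.013, 0, -0.27], [0, -0.5, 0], -0.2]
    - [[-0.013, 0, -0.27], [0, -0.5, 0], -0.2]
    - [[0, 0, 0], [0, 0, 0], -0.2]

```text
time_s: 23.03
position: [434.1, -68.7, 164.2]
eef_rot: [-1.497, -0.555, 0.56]
contact_force: [-3.2, 1.1, 2.3]
finger_gap: 34.3
```

>>> apply_moves:
  targets:
    - [[-0.013, 0, -0.2], [0, -0.4, 0], -0.2]
    - [[-0.013, 0, -0.27], [0, -0.5, 0], -0.2]
    - [[0, 0, 0], [0, 0, 0], -0.2]
    - [[0, 0, 0], [0, 0, 0], -0.2]

```text
time_s: 23.37
position: [443.0, -79.4, 164.1]
eef_rot: [-1.477, -0.628, 0.631]
contact_force: [-3.8, 0.5, 2.8]
finger_gap: 34.3
```

```bash
python3 st.py;python3 look.py r wrist top;  python3 - <<'E'
from h import *
p=np.load('pics/r_top.npy');a=cv2.resize(p[150:260,270:370,::-1],None,fx=5,fy=5,interpolation=cv2.INTER_CUBIC);cv2.imwrite('pics/r_tz.png',a)
E
```

```text
23.3667 [443.  -79.4 164.1] head 46.16 down [-2.1e-03 -3.0e-04 -1.0e+00] [-3.8  0.5  2.8] 34.3
23.3667 [443.  -79.4 164.1] [[0.6927, -0.0021, -0.7212], [0.7212, -0.0003, 0.6927], [-0.0017, -1.0, 0.0013]] [-3.8  0.5  2.8] [ 0.2   0.91 -0.01] 34.3
```

View pics/r_tz.png

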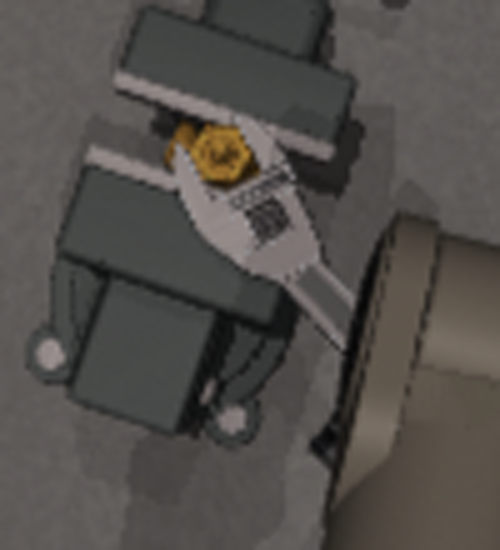

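View pics/r_wrist.png

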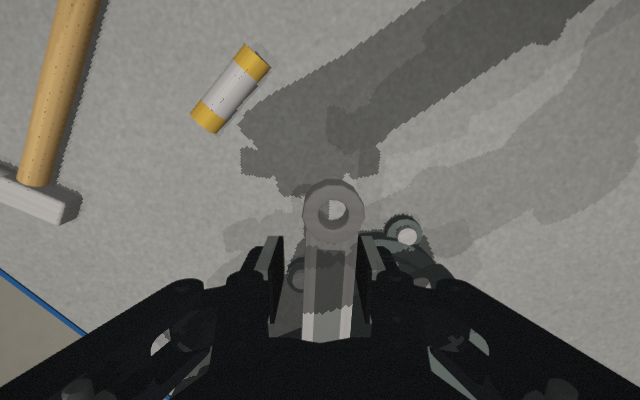

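Run:
```python
from h import *
m=eyes.camera_model('wrist');T=np.load('pics/r_T.npy')
hole=cast(m,332,210,175,T);q=cast(m,326.5,330,173,T)
e=q-hole;h=np.arctan2(e[1],e[0]);print(np.degrees(h))
x=np.array([np.cos(h),np.sin(h)]);z=np.array([-x[1],x[0]])
print('o est',hole[:2]+x*(59+113)-11.7*z)
```

```text
44.333917347908695
o est [553.75725993  18.5924259 ]
```

>>> apply_moves:
  targets:
    - [[0, 0, 0.1], [0, 0, 0], 0]
    - [[0, 0, 0.1], [0, 0, 0], 0]
    - [[0, 0, 0], [0, 0, 0], 0]
    - [[0, -0.3, 0], [0, 0, 0], 0]
    - [[0, -0.6, 0], [0, 0, 0], 0]
    - [[0, -0.9, 0], [0, 0, 0], 0]
    - [[0, -0.9, 0], [0, 0, 0], 0]
    - [[0, -0.5, 0], [0, 0, 0], 0]

```text
time_s: 24.13
position: [441.6, -76.0, 264.3]
eef_rot: [-1.48, -0.636, 0.627]
contact_force: [1.0, -1.0, 0.4]
finger_gap: 42.6
```

```bash
python3 st.py 557 20 285
```

```text
24.1333 [441.6 -76.  264.3] head 46.27 down [ 6.7e-03 -6.0e-04 -1.0e+00] [ 1.  -1.   0.4] 42.6
tool delta shares [ 4.975 -0.666 -0.57 ]
```

>>> apply_moves:
  targets:
    - [[0.9, -0.13, -0.1], [0, 0, 0], 1]
    - [[0.9, -0.13, -0.1], [0, 0, 0], 1]
    - [[0.9, -0.13, -0.1], [0, 0, 0], 1]
    - [[0.9, -0.13, -0.1], [0, 0, 0], 1]
    - [[0.9, -0.13, -0.1], [0, 0, 0], 1]
    - [[0.6, 0, 0], [0, 0, 0], 1]
    - [[0, 0, 0], [0, 0, 0], 1]
    - [[0, 0, 0], [0, 0, 0], 1]

```text
time_s: 24.8
position: [556.8, 25.6, 280.1]
eef_rot: [-1.478, -0.633, 0.633]
contact_force: [-1.2, -0.8, -1.2]
finger_gap: 85.8
```

```bash
python3 look.py s wrist;  python3 zoom.py s
```

```text
24.8 [556.8  25.6 280.1] [[0.6895, 0.0005, -0.7243], [0.7243, -0.001, 0.6895], [-0.0004, -1.0, -0.001]] [-1.2 -0.8 -1.2] [-0.04  0.01 -0.02] 85.8
```

View pics/s_z.png

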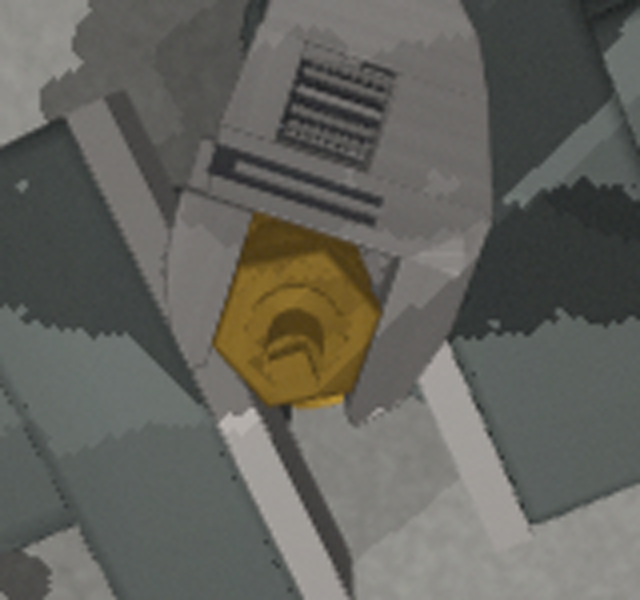

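Run:
```python
from h import *
m=eyes.camera_model('wrist');T=np.load('pics/s_T.npy')
f=lambda x,y,z:cast(m,240+x/4-.375,110+y/4-.375,z,T)
c=np.array([557.1,19.6])
for q in((215,343),(380,312),(345,403),(262,403),(345,232)):
    d=f(*q,176.5)[:2]; print(d, np.linalg.norm(d-c),np.degrees(np.arctan2(*(d-c)[::-1])),np.degrees(np.arctan2(*(d-c)[::-1]))%60)
# jaw faces
mv=[f(252,215,175)[:2],f(215,345,175)[:2]];fx=[f(398,262,175)[:2],f(350,400,175)[:2]]
for a,b in(mv,fx):e=b-a;print('face dir',np.degrees(np.arctan2(e[1],e[0])))
print('opening',np.linalg.norm(mv[0]-fx[0]))
w=f(338,105,177)[:2]
for yd in (27,29):
    y=np.radians(yd);R=np.array([[np.cos(y),-np.sin(y)],[np.sin(y),np.cos(y)]])
    o=w+R@[42.5,6];print('worm',w,'o',o,'nut local',R.T@(c-o),[(R.T@(k-o)).round(1) for k in mv+fx])
```

```text
[570.94300204  10.28158676] 16.687166655766667 -33.94645827837402 26.053541721625983
[543.03477201  28.15592745] 16.46312645745208 148.68770425904287 28.687704259042874
[560.82195034  37.01902554] 17.812225159194433 77.93889080709948 17.938890807099483
[572.85904121  25.56877976] 16.85151956319475 20.74431870210207 20.74431870210207
[537.14610268  11.87434875] 21.39728266983737 -158.83483971837296 21.16516028162704
face dir 29.9117881928891
face dir 28.329136910198237
opening 29.897844644607584
worm [521.53123271  -6.64281354] o [556.67506699  17.99782185] nut local [1.10599174 1.23463564] [array([-17.1, -14.6]), array([ 10. , -13.2]), array([-17.8,  15.3]), array([11.8, 16. ])]
worm [521.53123271  -6.64281354] o [555.79371255  19.20931357] nut local [ 1.33191329 -0.29159867] [array([-17.4, -15.5]), array([  9.7, -15. ]), array([-17.1,  14.4]), array([12.6, 14.1])]
```

Run:
```python
from h import *
p=np.load('pics/s_wrist.npy')
c=cv2.resize(p[155:220,285:350,::-1],None,fx=9,fy=9,interpolation=cv2.INTER_CUBIC)
cv2.imwrite('pics/s_z2.png',np.clip(c.astype(float)*1.7,0,255).astype('uint8'))
```

```text
(no output)
```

View pics/s_z2.png

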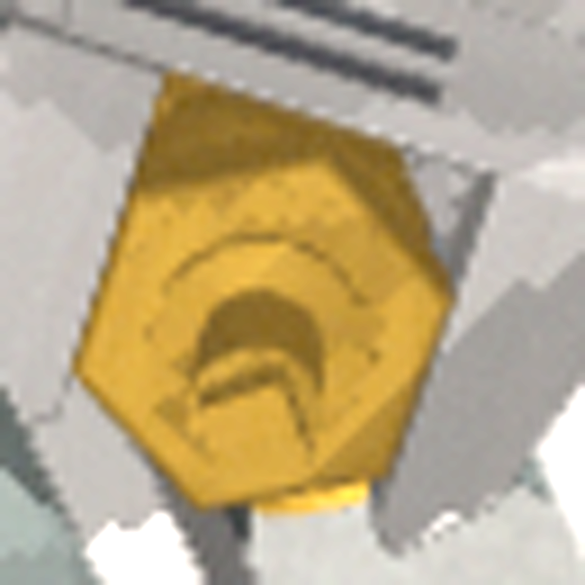

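Run:
```python
from h import *
m=eyes.camera_model('wrist');T=np.load('pics/s_T.npy')
P=np.array([cast(m,285+x/9-.44,155+y/9-.44,176.5,T) for x,y in [(138,195),(320,160),(452,295),(388,475),(205,508),(78,370)]])[:,:2]
c=P.mean(0);print(c,np.linalg.norm(P-c,axis=1),np.degrees(np.arctan2(*(P-c).T[::-1]))%60)
```

```text
[557.21933221  19.35140474] [16.51639579 16.32831696 16.86140265 16.83071811 16.66938946 16.61427841] [27.25901903 28.81815006 28.85800847 27.18880943 27.96479842 27.28640362]
```

```bash
python3 st.py; python3 look.py z scene; python3 -c "
from plant import job
print(job.finish_job())"
```

```text
24.85 [556.2  24.2 280.2] head 46.29 down [ 3.0e-04 -1.3e-03 -1.0e+00] [-0.6 -1.  -0.2] 85.4
24.85 [556.2  24.2 280.2] [[0.6911, 0.0003, -0.7228], [0.7228, -0.0013, 0.6911], [-0.0007, -1.0, -0.0011]] [-0.6 -1.  -0.2] [-0.06  0.03  0.03] 85.4
the job is handed in; nothing more can be done
None
```

View pics/z_scene.png

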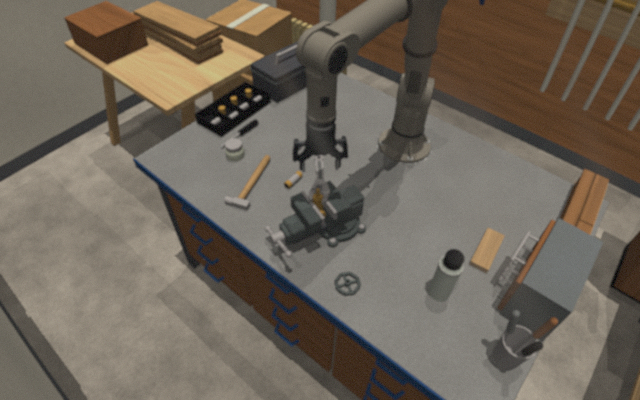

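The nut is slackened by about 53° (0.92 rad, against the 0.75 rad needed), and the wrench is left lying snug on it. The job is handed in at about 25 s. Handing in gave no verdict, so these are my own camera measurements.

- **What I did:** I picked up the wrench by its handle, lowered it open over the nut and let go. I then rolled the worm with five pressed strokes until the jaw stalled, and swung the handle with the straddling fingers.
- **Nut angle:** all six corners in the last wrist picture agree to within 2°.
- **Wrench fit:** the jaw opening measures 29.9 mm, and the wrench origin is about 1–2 mm from the nut's axis.
- **Robot and surroundings:** the gripper is open about 70 mm above everything. In the last scene picture the hammer, handwheel, pipe nipple, spray can and jar are where they started (judged by eye).
- **Readings that disagreed:**
  - A jaw reading just after it closed gave 28.9 mm, which is impossible on a 30 mm nut.
  - My first rough reading of the nut's corners at the end scattered by about 10°; a closer zoom settled it.
- **Not measured:** I didn't measure the wrench's tilt directly; it looks flat in the pictures.

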